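# Load a vial into the bench reader with sprung tongs

## Robot

A 6-joint arm with a two-finger parallel gripper is mounted at the origin on the work surface. World frame = base frame: x ahead of the robot, y to its left, z up, the work surface at z = 0. Lengths are in mm, angles in rad, forces in N, time in s.
With the tool pointing down it reaches from about 300 to 950 mm from the base axis. Payload 3.1 kg.
Tool frame: the origin (TCP) lies on the centre line of the jaws, within the pads' length; the fingertips stand 22 mm ahead of it and the grasp point (between the pads) lies 3 mm ahead of it; z points along the fingers, y is the direction in which the jaws open and shut (so a half turn about z gives the same grasp; the last joint's range is limited). The gripper opens to 85 mm and grips with 20 to 120 N. Pads are 22 mm wide; open, the fingers measure 114 mm over their backs; the gripper's body (76 mm by 85 mm) begins 54 mm behind the grasp point. The pads swing forward as they close: fully open they stand 13 mm farther back than shut.
Start: joints at [1.233, 0.308, 1.634, -0, 1.2, -0.07], TCP at [165.408, 602.721, 253.272] pointing down, gripper open.
Joint ranges: [-3.06, 3.06], [-0.79, 1.96], [0.05, 2.63], [-1.19, 4.34], [0.05, 2.64], [-2.94, 2.94]. Speed limits (rad/s): [2.79, 2.79, 3.14, 3.14, 3.14, 3.14].

## Interface

Orientations are given as a 3x3 rotation matrix whose columns are the frame's x, y, z axes.
In Python, from plant import robot gives the robot as it stands.
- The arm moves only by the tool arm_command, never from a script. Its argument "plan" is a list of rows, each an object of numbers: "tx", "ty", "tz": the shift along the tool's x, y, z each as a share of 50 mm, from -1 to 1; "ax", "ay", "az": the turn, a rotation vector about the tool's x, y, z each as a share of 0.15 rad, from -1 to 1. A call has 1 to 10 rows; each row shifts and turns the commanded pose from where the row before left it, along the tool's axes as they then stand; what a row does not reach is not made up. A row lasts 1/10 s, in which the tool goes at most 50 mm and 8.59 degrees, less where a joint would pass 70% of its speed; a pose out of reach is approached as far as the arm can. A call with a number of a shift or a turn outside -1 to 1 is refused whole. A call with a gripper value outside its range is refused whole. "hand" is the gripper's target within -1 to 1 (fully open at 1, half-way at 0, shut at -1), set as the call begins (left out, the last holds). The fingers move at their own pace and stop on an object; "grip_force" is the grip in N (left out, the last holds). Time passes only in rows, so rows that do not move let the fingers close. It gives the time, the measured TCP pose, the force and the opening at its end, in the units of the state.
- robot.sense(): the state, without advancing time (a new reading comes with each control period).
- robot.read_camera(name): name is "scene" or "top"; returns a dict with "pixels" (400x640x3 uint8, red, green, blue), "mtx" (3x3 intrinsics, pixels), "R" (3x3) and "t" (3): a world point X has camera coordinates R X + t. Camera axes: x right, y down, z forward; pixel columns grow to the right and rows downward; lengths in mm; the calibration is good to about 2 mm. A picture is of the moment at which its call begins. There is no depth.
- robot.finish_job(): hands the job in, once; it reports no verdict.
The state is a dict: "clock": time; "joint_pos": joint angles; "dq": joint speeds; "joint_efforts": joint torques, N m; "position": TCP position; "orientation": TCP orientation; "wrist_force": force on the tool from outside, world axes, zero at the start; "wrist_torque": the same for the moment, N m; "gripper_width": finger opening in mm.
Only numpy, scipy, OpenCV 4.12 (cv2) and the standard library are available. Lean on these libraries where they do the work, as an engineer would, in place of code of your own. Each camera call takes 0.05 s, during which the arm holds its last target.

## Task

Pick up the sprung tongs from their stand and squeeze them shut on the cap of the tall vial in the rack; carry the vial with them to the reader and push it down into the well, against the drag of the stiff seat, until you feel it firmly on the hard stop; hold the push a moment, but do not force it: the vial is glass. Let the vial go there and stand the tongs back upright in the pocket of their stand. The gripper itself must not touch the vial, and the other vials, the beaker and the jar are to be left alone.

Things in the scene. Friction and masses are not known exactly. Their poses are not given: they have to be found in the camera images.
- tongs_grip (a point): Sprung steel tongs, 102 mm tall, 70 g, standing on their tips: a head and two legs. Point midway between the black thumb pads (14 mm along x, 24 mm high), 62 mm above the tips, 40 mm below the head's top. Gripped across the pads from above; legs close along y, z up. Pads are 44 mm apart over their outer faces when free, 38 mm when shut on the vial's cap.
- tongs_shoulder (a point): Point on the tongs' axis 11 mm above the tips, 51 mm below the grip point. Below it are the V jaws, 17 mm wide (x); open: 24 mm between them, 45 mm over their backs (y). At this height each leg has an inward shoulder that comes over the top of a gripped cap, so the tongs can push the vial straight down.
- tongs_head (a point): Centre of the head's top (12 x 30 mm), 102 mm above the tips. The spring in the head holds the legs apart: they begin to close at about 8 N on the pads, so a hold of 3 to 6 N carries the tongs open; 20 to 40 N shuts them on the cap; each newton above 10 gives about 0.37 N at each jaw. Eased, they spring open.
- stand_floor (a point): Fixed grey stand block, 75 (x) x 85 (y) x 30 mm high, with one rectangular pocket 22 mm (x) x 50 mm (y), 26 mm deep. This point is the centre of the pocket floor, on which the tongs' tips rest, 4 mm above the bench; the block's top is 26 mm above it. Axes are the block's, z up.
- rack: Fixed white vial rack, 125 (x) x 50 (y) x 40 mm high, origin at the centre of its underside; three holes in a row along its x axis at -36, 0 and +36 mm, 32 mm deep and 15.5 mm wide. It holds the tall vial and two short vials, in any order.
- vial_center (a point): The tall vial, 56 mm high: glass body 14 mm in diameter with a bevelled foot and a black cap (15 mm in diameter, the top 12 mm). It stands in the rack and sticks out 24 mm. Point at its centre, 28 mm above its foot and below its top; z along its axis. About 20 g.
- short_a_center (a point): A short vial, 44 mm high with a 7 mm cap, same width, in the rack, sticking out 12 mm; centre point. Bystander.
- short_b_center (a point): The other short vial, the same. Bystander.
- well_mouth (a point): Centre of the mouth, 60 mm above the bench, of the round well (15.5 mm wide, 3 mm bevel) in the top of the bare aluminium block (60 x 66 mm) of the fixed vial reader. z up, x towards its low white housing (44 mm high, 30 to 110 mm along x, 110 mm wide); 40 mm high cheeks at y = +-33 to +-55 mm. The well's floor is the movable seat.
- seat (a joint): Seat in the well, m: 0 = up, its top 16 mm below the mouth, growing as the vial pushes it down; starts up to 3 mm down. It drags with about 3.5 N and stays where left. Beneath it the vial's foot meets an unseen hard stop 22 to 40 mm below the mouth, changing from run to run. Firmly on the stop: a push of 13 to 18 N kept a quarter second; above 25 N on the vial the glass breaks.
- beaker: Glass beaker, 52 mm wide, 65 mm tall, origin at its underside. Bystander.
- reagent: Amber jar with a white lid, 44 mm wide, 85 mm tall, origin at its underside. Bystander.
Things that resemble listed ones, but are neither listed nor needed, are in the scene too. What is shaped like the part that bears well_mouth but yellow is not meant.

How it is judged:
By the outcome, as a careful person would: the job done as asked, in the order asked, and still so for the second after the job is handed in, with the robot touching nothing.
It also fails if it takes over 64 s, if anything falls off the work surface, if the arm or the gripper's body presses on something with over 40 N, if the wrist force passes 120 N, or if a joint passes its speed limit or range.

## Working session

There is one attempt and no reset: what is moved stays moved. The work goes in short steps, Python scripts to look and compute and a tool call to move; the robot and the scene stay as the last step left them, time stands still between calls to the robot, and variables do not carry over. Pictures are saved under pics/ and viewed, and the job is handed in when it is done.

Besides the shell and the picture viewer there is one more tool, called after "Request:" in YAML: its name, and indented under it one key for each argument. arm_command: Moves the arm, as the interface text tells. Its arguments: {"type":"object","properties":{"plan":{"type":"array","items":{"type":"object","properties":{"tx":{"type":"number"},"ty":{"type":"number"},"tz":{"type":"number"},"ax":{"type":"number"},"ay":{"type":"number"},"az":{"type":"number"}}}},"hand":{"type":"number"},"grip_force":{"type":"number"}},"required":["plan"]}

```bash
ls; mkdir -p pics; python3 - <<'E'
from plant import robot
import cv2,numpy as np
s=robot.sense()
print(s)
for n in("scene","top"):
    c=robot.read_camera(n)
    cv2.imwrite(f"pics/{n}0.png",c["pixels"][:,:,::-1])
    np.savez(f"{n}0.npz",**c)
    print(n,c["mtx"].round(1).tolist(),c["R"].round(4).tolist(),c["t"].round(1).tolist())
E
```

```text
pics
{'clock': 0.0, 'joint_pos': array([ 1.23331539e+00,  3.08971534e-01,  1.63520012e+00,  3.87340928e-05,
        1.19968617e+00, -6.97085382e-02]), 'dq': array([ 0.00089438, -0.00091742,  0.00113615,  0.00085376,  0.00150632,
       -0.00022731]), 'joint_efforts': array([ 9.91960178e-05, -4.15265787e+01, -2.76657021e+01, -7.52924575e-05,
        1.03069644e-02, -2.11388812e-05]), 'position': array([165.13029781, 601.99189169, 252.06138921]), 'orientation': array([[-9.64358872e-01,  2.64596583e-01, -7.84083529e-04],
       [ 2.64597673e-01,  9.64356549e-01, -2.12544157e-03],
       [ 1.93751512e-04, -2.25715511e-03, -9.99997434e-01]]), 'wrist_force': array([-0.17315973, -0.28006558, -0.72479163]), 'wrist_torque': array([-0.01182815, -0.01735961,  0.04828149]), 'gripper_width': 85.15142880676274}
scene [[507.7, 0.0, 321.6], [0.0, 507.7, 203.2], [0.0, 0.0, 1.0]] [[0.568, 0.823, -0.0115], [0.5306, -0.3768, -0.7593], [-0.6292, 0.4251, -0.6507]] [-337.6, -166.3, 1448.0]
top [[482.9, 0.0, 323.5], [0.0, 482.9, 199.7], [0.0, 0.0, 1.0]] [[0.0023, -1.0, 0.0022], [-0.9931, -0.0025, -0.1173], [0.1173, -0.002, -0.9931]] [91.8, 514.5, 1387.4]
```

View pics/scene0.png

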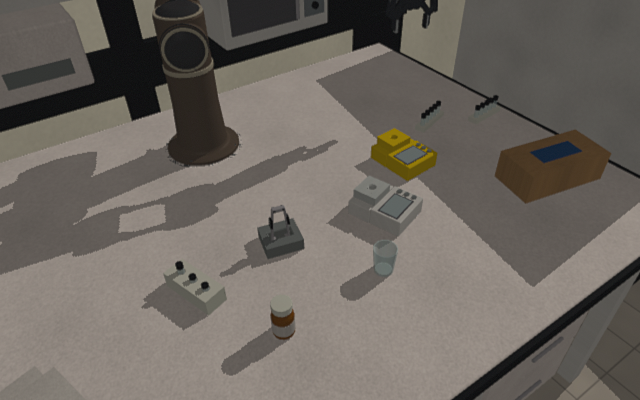

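View pics/top0.png

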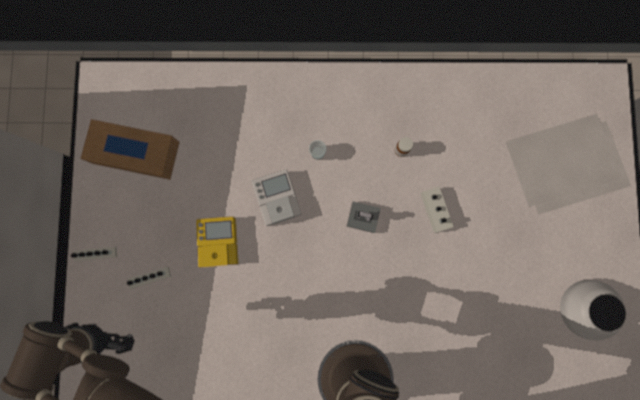

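The scene view shows the tongs in their stand (~(281,230)), the rack (~(195,285)) with its tallest vial apparently at (179,265), and the white reader (~(388,203)). The yellow one is a decoy. The same items in the top view are the stand (364,216), the rack (438,209) and the reader (278,197). Next I'll zoom in.

```bash
python3 - <<'E'
import cv2,numpy as np
s=cv2.imread("pics/scene0.png");t=cv2.imread("pics/top0.png")
def crop(im,x,y,w,h,k,n): cv2.imwrite(n,cv2.resize(im[y:y+h,x:x+w],None,fx=k,fy=k,interpolation=cv2.INTER_NEAREST))
crop(s,155,200,155,115,5,"pics/s_a.png")
crop(s,340,165,100,75,8,"pics/s_b.png")
crop(t,340,180,125,60,6,"pics/t_a.png")
crop(t,245,165,65,65,9,"pics/t_b.png")
E
```

```text
(no output)
```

View pics/s_a.png

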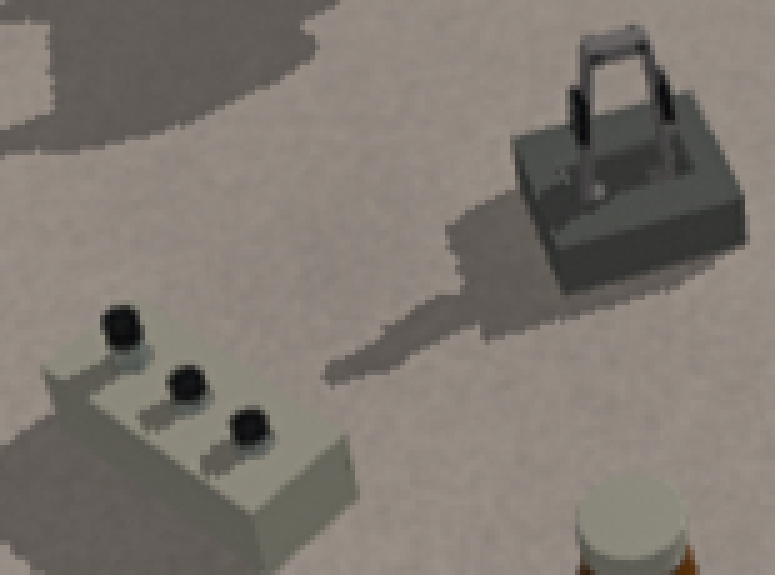

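View pics/s_b.png

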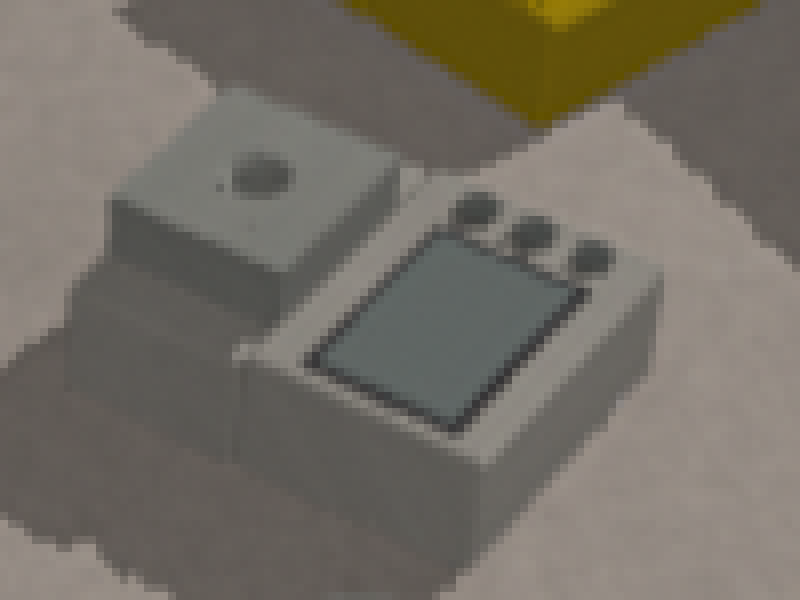

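View pics/t_a.png

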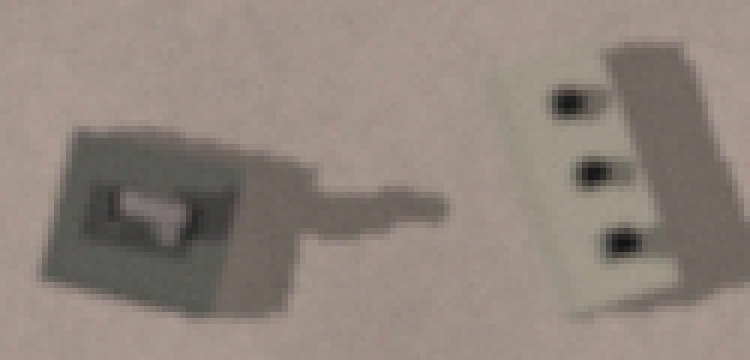

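View pics/t_b.png

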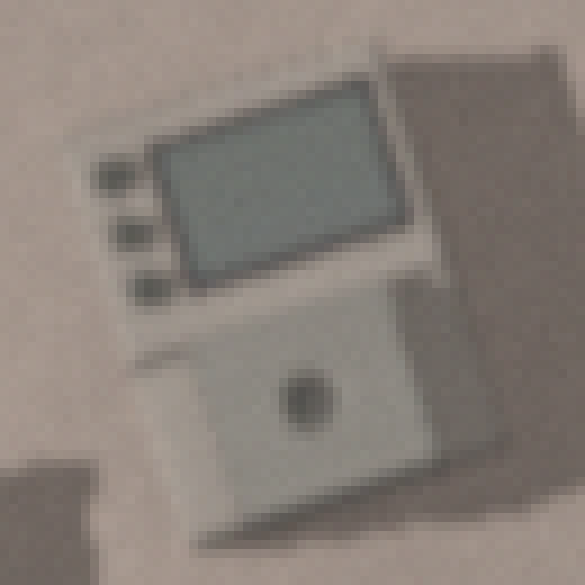

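The crops show the tall vial at the rack's robot-side end, with its larger cap near scene (179,265) / top (443,220). The stand block, its pocket and the tongs are clear in both views, and the well hole is at about scene (372,187) / top (279,209). Now I'll measure these with masks.

```bash
cat > h.py <<'E'
import numpy as np,cv2
def load(n): return dict(np.load(n))
def ray(c,uv):
    d=np.linalg.inv(c["mtx"])@np.array([uv[0],uv[1],1.]); d=c["R"].T@d
    return -c["R"].T@c["t"], d/np.linalg.norm(d)
def onz(c,uv,z):
    o,d=ray(c,uv); return o+d*(z-o[2])/d[2]
def tri(c1,p1,c2,p2):
    A=np.zeros((3,3));b=np.zeros(3);R=[]
    for c,p in((c1,p1),(c2,p2)):
        o,d=ray(c,p);P=np.eye(3)-np.outer(d,d);A+=P;b+=P@o;R.append((o,d))
    X=np.linalg.solve(A,b); return X,[float(np.linalg.norm(np.cross(X-o,d))) for o,d in R]
def proj(c,X):
    q=c["mtx"]@(c["R"]@np.asarray(X,float)+c["t"]); return q[:2]/q[2]
E
python3 - <<'E'
from h import *
S=load("scene0.npz");T=load("top0.npz")
def blobs(c,box,thr):
    x,y,w,h=box; im=c["pixels"][y:y+h,x:x+w].max(2).astype(float)
    m=(im<thr).astype(np.uint8); n,l,st,ce=cv2.connectedComponentsWithStats(m)
    out=[]
    for i in range(1,n):
        if st[i,4]>8:
            yy,xx=np.where(cv2.dilate((l==i).astype(np.uint8),np.ones((3,3)))>0); w_=np.clip(1.6*thr-im[yy,xx],0,None)
            out.append((round(x+(xx*w_).sum()/w_.sum(),2),round(y+(yy*w_).sum()/w_.sum(),2),int(st[i,4]),st[i,:4].tolist()))
    return out
bs=blobs(S,(160,255,60,40),50);bt=blobs(T,(425,185,30,45),60)
print(bs);print(bt)
bs.sort();bt.sort(key=lambda b:-b[1])
for a,b,z in zip(bs,bt,(58,48.5,48.5)):
    print(tri(S,a[:2],T,b[:2]),"S",onz(S,a[:2],z).round(1),"T",onz(T,b[:2],z).round(1))
print("S well",blobs(S,(362,178,22,18),105)); print("T well",blobs(T,(270,200,18,18),100))
print(S["pixels"][187,365:380].mean(1).round(),T["pixels"][209,270:290].mean(1).round())
E
```

```text
[(np.float64(179.06), np.float64(265.32), 47, [16, 7, 7, 8]), (np.float64(192.01), np.float64(276.64), 37, [29, 19, 7, 6]), (np.float64(204.39), np.float64(285.13), 40, [41, 27, 8, 7])]
[(np.float64(434.47), np.float64(196.73), 11, [8, 11, 4, 3]), (np.float64(438.54), np.float64(208.4), 10, [12, 22, 4, 3]), (np.float64(443.43), np.float64(220.05), 12, [17, 34, 4, 3])]
(array([ 453.44745678, -250.16003176,   57.85707744]), [0.6157504978280026, 0.6157504978280448]) S [ 453.9 -249.7   58. ] T [ 453.2 -250.7   58. ]
(array([ 487.91151629, -239.16489321,   48.65669466]), [0.6871144804688167, 0.6871144804687599]) S [ 488.2 -238.5   48.5] T [ 487.7 -239.9   48.5]
(array([ 521.96739228, -228.24095434,   48.35412411]), [0.7547739050389238, 0.7547739050388969]) S [ 522.5 -227.6   48.5] T [ 521.7 -228.9   48.5]
S well [(np.float64(380.51), np.float64(179.12), 13, [16, 0, 6, 3]), (np.float64(372.33), np.float64(186.67), 34, [7, 6, 8, 6]), (np.float64(364.26), np.float64(194.11), 10, [0, 15, 6, 3]), (np.float64(381.14), np.float64(193.53), 13, [17, 14, 5, 4])]
T well [(np.float64(278.48), np.float64(208.95), 15, [7, 7, 4, 5])]
[120. 120. 118. 125.  87.  78.  80.  81.  80.  76.  76. 102. 119. 120.
 120.] [137. 134. 135. 134. 138. 131. 108.  85.  81.  89.  93. 103. 123. 139.
 139. 133. 133. 133. 137. 136.]
```

```bash
python3 - <<'E'
from h import *
S=load("scene0.npz");T=load("top0.npz")
print("well",tri(S,(372.33,186.67),T,(278.48,208.95)),onz(S,(372.33,186.67),60).round(1),onz(T,(278.48,208.95),60).round(1))
# hand-picked corners from crops: pixel = off + (p+.0)/k -0.5
f=lambda p,off,k:(off[0]+p[0]/k-.5,off[1]+p[1]/k-.5)
# block top corners in scene crop b
for p in [(232,88),(110,200),(278,270),(400,165)]: print("blk S",onz(S,f(p,(340,165),8),60).round(1))
for p in [(195,350),(240,518),(440,460),(390,290)]: print("blk T",onz(T,f(p,(245,165),9),60).round(1))
for p in [(512,137),(692,92),(745,200),(558,246)]: print("stand S",onz(S,f(p,(155,200),5),30).round(1))
for p in [(78,132),(40,278),(212,312),(243,165)]: print("stand T",onz(T,f(p,(340,180),6),30).round(1))
# pads: S centers ; head
for p in [(580,118),(665,97)]: print("pad S@66",onz(S,f(p,(155,200),5),66).round(1))
print("head S",onz(S,f((615,40),(155,200),5),106).round(1),"T",onz(T,f((153,214),(340,180),6),106).round(1), tri(S,f((615,40),(155,200),5),T,f((153,214),(340,180),6)))
s=S["pixels"];t=T["pixels"]
def up(c,x,y,w,h,k,n): 
    im=cv2.resize(c["pixels"][y:y+h,x:x+w,::-1],None,fx=k,fy=k,interpolation=cv2.INTER_CUBIC); im=cv2.convertScaleAbs(im,alpha=1.8); cv2.imwrite(n,im)
up(S,255,200,50,60,10,"pics/s_t.png"); up(T,344,198,42,36,16,"pics/t_t.png")
E
```

```text
well (array([483.97528282, 222.23727783,  60.28923095]), [0.3720929562301407, 0.372092956230073]) [483.9 222.8  60. ] [483.8 222.   60. ]
blk S [444.7 242.5  60. ]
blk S [466.2 179.7  60. ]
blk S [519.6 199.6  60. ]
blk S [502.9 259.6  60. ]
blk T [499.7 257.5  60. ]
blk T [446.1 242.4  60. ]
blk T [464.7 179.1  60. ]
blk T [519.2 195.5  60. ]
stand S [418.  -54.6  30. ]
stand S [439.4  27.6  30. ]
stand S [512.3   9.1  30. ]
stand S [489.4 -71.8  30. ]
stand T [509.2   7.8  30. ]
stand T [437.7  26.6  30. ]
stand T [421.4 -56.9  30. ]
stand T [493.2 -72.7  30. ]
pad S@66 [460.1 -40.6  66. ]
pad S@66 [469.9  -3.5  66. ]
head S [465.7 -23.2 106. ] T [462.6 -21.9 106. ] (array([462.88019616, -21.94179335, 103.312063  ]), [0.17833424020143399, 0.17833424020151536])
```

View pics/s_t.png

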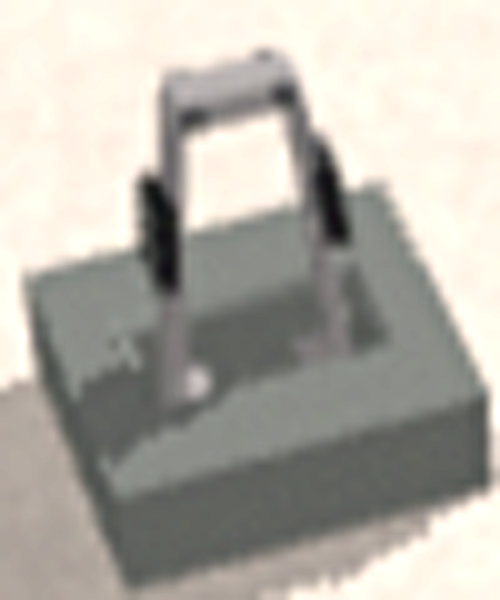

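View pics/t_t.png

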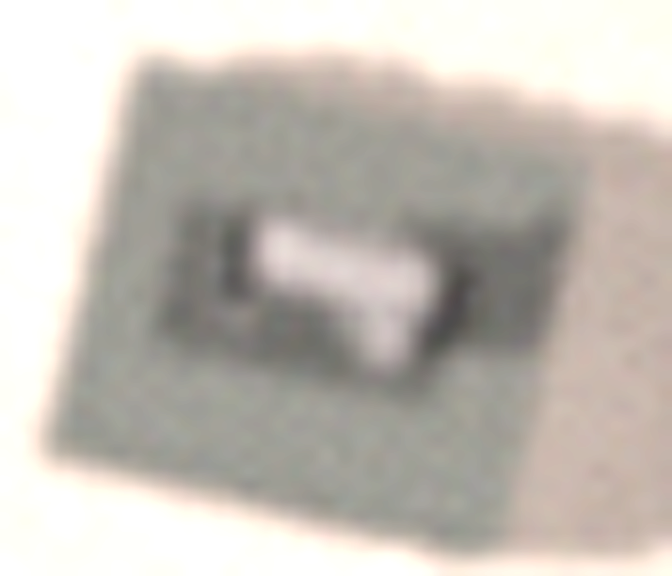

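Both views agree to about 1 mm. World positions are tall vial (453.4,-250.2), well (484,222), and tongs and stand (465,-22.8) with y axis at about 76.5°. The tool's yaw already fits the tongs to within about 2°, so I'll move over them.

Request:
arm_command:
  plan:
    - {"tx":-0.2,"ty":-0.2}
    - {"tx":-0.4,"ty":-0.5}
    - {"tx":-0.5,"ty":-0.6}
    - {"tx":-0.5,"ty":-0.6}
    - {"tx":-0.5,"ty":-0.6}
    - {"tx":-0.5,"ty":-0.6}
    - {"tx":-0.5,"ty":-0.6}
    - {"tx":-0.5,"ty":-0.6}
    - {"tx":-0.5,"ty":-0.6}
    - {"tx":-0.5,"ty":-0.6}
  hand: 1

```text
invalid input
```

Request:
arm_command:
  plan:
    - {"tx":-0.5,"ty":-0.6,"tz":0.1}
    - {"tx":-0.5,"ty":-0.6,"tz":0.2}
    - {"tx":-0.5,"ty":-0.6,"tz":0.2}
    - {"tx":-0.5,"ty":-0.6,"tz":0.2}
    - {"tx":-0.5,"ty":-0.6,"tz":0.2}
    - {"tx":-0.5,"ty":-0.6,"tz":0.2}
    - {"tx":-0.4,"ty":-0.5,"tz":0.2}
    - {"tx":-0.4,"ty":-0.3,"tz":0.1}
    - {"tx":-0.2,"ty":-0.1}
    - {}

```text
invalid input
```

```bash
cat > st.py <<'E'
from plant import robot
import numpy as np
np.set_printoptions(suppress=True,precision=3)
s=robot.sense()
R=s["orientation"]; print(s["clock"],s["position"].round(2),"w",round(s["gripper_width"],2),"F",s["wrist_force"].round(2),"M",s["wrist_torque"].round(3)); print(R.round(4).tolist(),"yaw y",np.degrees(np.arctan2(R[1,1],R[0,1])).round(2)); print(s["joint_pos"].round(3))
def to(p):
    d=R.T@(np.array(p)-s["position"]); print("to",p,"tool mm",d.round(2),"share",(d/50).round(3))
E
python3 -c "
from st import *
to([465,-22.6,180]);to([465,-22.6,66])"
```

```text
0.1 [165.19 602.05 252.16] w 85.13 F [-0.46  0.61  0.09] M [0.066 0.044 0.052]
[[-0.9643, 0.2646, -0.0007], [0.2646, 0.9643, -0.002], [0.0002, -0.0021, -1.0]] yaw y 74.65
[ 1.233  0.309  1.635  0.     1.2   -0.07 ]
to [465, -22.6, 180] tool mm [-454.44 -522.88   73.17] share [ -9.089 -10.458   1.463]
to [465, -22.6, 66] tool mm [-454.46 -522.64  187.17] share [ -9.089 -10.453   3.743]
```

Request:
arm_command:
  plan:
    - {"tx":-0.2,"ty":-0.2,"tz":0,"ax":0,"ay":0,"az":0}

```text
clock: 0.2
position: [171.9, 590.6, 252.6]
orientation: [[-0.965, 0.263, -0.001], [0.263, 0.965, -0.0], [0.0, -0.0, -1.0]]
wrist_force: [0.4, -0.0, 0.2]
gripper_width: 85.5
```

Request:
arm_command:
  plan:
    - {"tx":-0.4,"ty":-0.5,"tz":0,"ax":0,"ay":0,"az":0}
    - {"tx":-0.5,"ty":-0.6,"tz":0,"ax":0,"ay":0,"az":0}
    - {"tx":-0.5,"ty":-0.6,"tz":0,"ax":0,"ay":0,"az":0}
    - {"tx":-0.5,"ty":-0.6,"tz":0,"ax":0,"ay":0,"az":0}
    - {"tx":-0.5,"ty":-0.6,"tz":0,"ax":0,"ay":0,"az":0}
    - {"tx":-0.5,"ty":-0.6,"tz":0,"ax":0,"ay":0,"az":0}
    - {"tx":-0.5,"ty":-0.6,"tz":0,"ax":0,"ay":0,"az":0}
    - {"tx":-0.5,"ty":-0.6,"tz":0,"ax":0,"ay":0,"az":0}
    - {"tx":-0.5,"ty":-0.6,"tz":0,"ax":0,"ay":0,"az":0}
    - {"tx":-0.5,"ty":-0.6,"tz":0,"ax":0,"ay":0,"az":0}
  hand: 1

```text
clock: 1.2
position: [330.5, 238.8, 253.1]
orientation: [[-0.964, 0.264, 0.0], [0.264, 0.964, -0.0], [-0.0, -0.0, -1.0]]
wrist_force: [0.8, -0.9, -0.0]
gripper_width: 85.6
```

Request:
arm_command:
  plan:
    - {"tx":-0.5,"ty":-0.6,"tz":0.1,"ax":0,"ay":0,"az":0.2}
    - {"tx":-0.5,"ty":-0.6,"tz":0.2,"ax":0,"ay":0,"az":0}
    - {"tx":-0.5,"ty":-0.6,"tz":0.2,"ax":0,"ay":0,"az":0}
    - {"tx":-0.5,"ty":-0.6,"tz":0.2,"ax":0,"ay":0,"az":0}
    - {"tx":-0.5,"ty":-0.6,"tz":0.2,"ax":0,"ay":0,"az":0}
    - {"tx":-0.5,"ty":-0.6,"tz":0.2,"ax":0,"ay":0,"az":0}
    - {"tx":-0.5,"ty":-0.5,"tz":0.2,"ax":0,"ay":0,"az":0}
    - {"tx":-0.3,"ty":-0.2,"tz":0.1,"ax":0,"ay":0,"az":0}
    - {"tx":-0.2,"ty":-0.05,"tz":0,"ax":0,"ay":0,"az":0}
    - {"tx":0,"ty":0,"tz":0,"ax":0,"ay":0,"az":0}

```text
clock: 2.2
position: [459.6, -25.8, 183.4]
orientation: [[-0.956, 0.295, 0.0], [0.295, 0.956, -0.0], [-0.0, 0.0, -1.0]]
wrist_force: [0.7, -0.7, -0.3]
gripper_width: 85.5
```

```bash
python3 -c "
from st import *
to([465,-22.6,180]);to([465,-22.6,66])"
```

```text
2.2 [459.57 -25.81 183.41] w 85.48 F [ 0.68 -0.69 -0.29] M [-0.029  0.017  0.011]
[[-0.9555, 0.2949, 0.0003], [0.2949, 0.9555, -0.0], [-0.0003, 0.0001, -1.0]] yaw y 72.85
[-0.151  0.074  2.07   0.     0.997 -1.422]
to [465, -22.6, 180] tool mm [-4.24  4.67  3.41] share [-0.085  0.093  0.068]
to [465, -22.6, 66] tool mm [ -4.2    4.66 117.41] share [-0.084  0.093  2.348]
```

Request:
arm_command:
  plan:
    - {"tx":-0.08,"ty":0.09,"tz":0,"ax":0,"ay":0,"az":-0.42}
    - {"tx":0,"ty":0,"tz":0.2,"ax":0,"ay":0,"az":0}
    - {"tx":0,"ty":0,"tz":0.3,"ax":0,"ay":0,"az":0}
    - {"tx":0,"ty":0,"tz":0.3,"ax":0,"ay":0,"az":0}
    - {"tx":0,"ty":0,"tz":0.2,"ax":0,"ay":0,"az":0}
    - {"tx":0,"ty":0,"tz":0,"ax":0,"ay":0,"az":0}
    - {"tx":0,"ty":0,"tz":0,"ax":0,"ay":0,"az":0}

```text
clock: 2.9
position: [463.9, -21.5, 133.2]
orientation: [[-0.973, 0.232, -0.0], [0.232, 0.973, 0.0], [0.0, -0.0, -1.0]]
wrist_force: [0.3, -0.4, -0.0]
gripper_width: 85.3
```

```bash
cat > pic.py <<'E'
from plant import robot
import cv2,sys,numpy as np
n,name,x,y,w,h,k=sys.argv[1],sys.argv[2],*map(int,sys.argv[3:])
c=robot.read_camera(n); np.savez(name+".npz",**c)
im=cv2.resize(c["pixels"][y:y+h,x:x+w,::-1],None,fx=k,fy=k,interpolation=cv2.INTER_CUBIC)
cv2.imwrite("pics/"+name+".png",cv2.convertScaleAbs(im,alpha=1.7))
E
python3 -c "
from st import *
to([465,-22.6,66])"; python3 pic.py scene s1 230 160 100 100 6
```

```text
2.9 [463.94 -21.53 133.21] w 85.31 F [ 0.29 -0.37 -0.  ] M [-0.012  0.058 -0.084]
[[-0.9726, 0.2324, -0.0005], [0.2324, 0.9726, 0.0001], [0.0005, -0.0, -1.0]] yaw y 76.56
[-0.14   0.163  2.093  0.     0.886 -1.476]
to [465, -22.6, 66] tool mm [-1.31 -0.79 67.21] share [-0.026 -0.016  1.344]
```

View pics/s1.png

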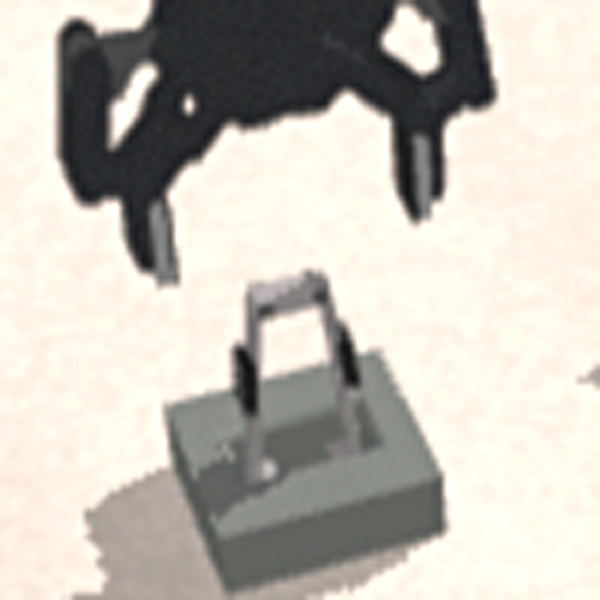

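The gripper straddles the tongs centrally. Its fingertips are at crop (165,280) and (420,215), and the tongs' head is at (288,285). I'll descend to the grip height.

Request:
arm_command:
  plan:
    - {"tx":-0.03,"ty":-0.02,"tz":0.2,"ax":0,"ay":0,"az":0}
    - {"tx":0,"ty":0,"tz":0.3,"ax":0,"ay":0,"az":0}
    - {"tx":0,"ty":0,"tz":0.4,"ax":0,"ay":0,"az":0}
    - {"tx":0,"ty":0,"tz":0.3,"ax":0,"ay":0,"az":0}
    - {"tx":0,"ty":0,"tz":0.14,"ax":0,"ay":0,"az":0}
    - {"tx":0,"ty":0,"tz":0,"ax":0,"ay":0,"az":0}
    - {"tx":0,"ty":0,"tz":0,"ax":0,"ay":0,"az":0}

```text
clock: 3.65
position: [465.9, -23.3, 66.6]
orientation: [[-0.973, 0.233, 0.001], [0.233, 0.973, -0.0], [-0.001, 0.0, -1.0]]
wrist_force: [-0.0, 0.4, -0.6]
gripper_width: 85.5
```

Request:
arm_command:
  plan:
    - {"tx":0,"ty":0,"tz":0,"ax":0,"ay":0,"az":0}
    - {"tx":0,"ty":0,"tz":0,"ax":0,"ay":0,"az":0}
    - {"tx":0,"ty":0,"tz":0,"ax":0,"ay":0,"az":0}
    - {"tx":0,"ty":0,"tz":0,"ax":0,"ay":0,"az":0}
    - {"tx":0,"ty":0,"tz":0,"ax":0,"ay":0,"az":0}
  hand: 0.2
  grip_force: 20

```text
clock: 4.15
position: [465.5, -23.2, 66.4]
orientation: [[-0.973, 0.233, 0.0], [0.233, 0.973, -0.0], [-0.0, 0.0, -1.0]]
wrist_force: [0.3, 0.3, 0.3]
gripper_width: 51.4
```

```bash
python3 -c "
from st import *
to([465,-22.6,66])"; python3 pic.py scene s2 230 160 100 100 6
```

```text
4.15 [465.51 -23.22  66.44] w 51.38 F [0.34 0.26 0.34] M [ 0.018  0.005 -0.016]
[[-0.9726, 0.2326, 0.0003], [0.2326, 0.9726, -0.0001], [-0.0003, 0.0, -1.0]] yaw y 76.55
[-0.143  0.289  2.116 -0.     0.736 -1.479]
to [465, -22.6, 66] tool mm [0.64 0.48 0.44] share [0.013 0.01  0.009]
```

View pics/s2.png

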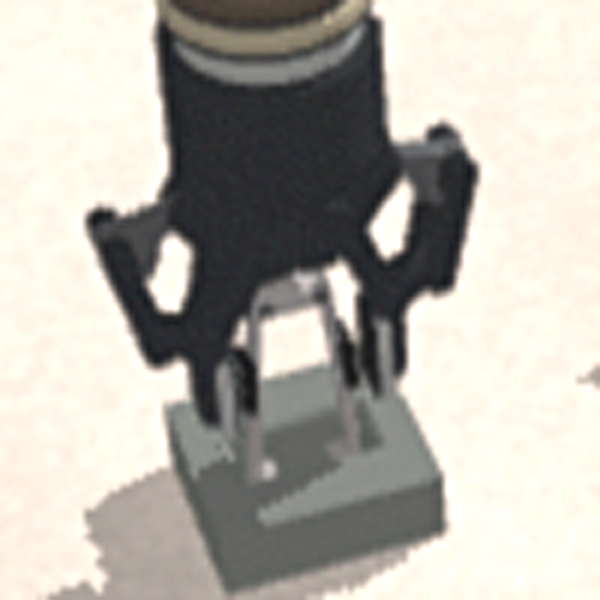

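Gripper reads 51.4 mm at hand 0.2. Allowing for the 4 mm pad overhang in this view, the tongs look centred within about 1 mm. Closing softly to about the free width.

Request:
arm_command:
  plan:
    - {"tx":0,"ty":0,"tz":0,"ax":0,"ay":0,"az":0}
    - {"tx":0,"ty":0,"tz":0,"ax":0,"ay":0,"az":0}
    - {"tx":0,"ty":0,"tz":0,"ax":0,"ay":0,"az":0}
  hand: 0.03
  grip_force: 20

```text
clock: 4.5
position: [465.6, -23.2, 66.4]
orientation: [[-0.973, 0.233, 0.0], [0.233, 0.973, 0.0], [-0.0, 0.0, -1.0]]
wrist_force: [-0.3, 1.0, 1.9]
gripper_width: 44.3
```

Request:
arm_command:
  plan:
    - {"tx":0,"ty":0,"tz":0,"ax":0,"ay":0,"az":0}
    - {"tx":0,"ty":0,"tz":0,"ax":0,"ay":0,"az":0}
    - {"tx":0,"ty":0,"tz":0,"ax":0,"ay":0,"az":0}
  hand: 0.0

```text
clock: 4.8
position: [465.7, -23.1, 66.4]
orientation: [[-0.973, 0.233, 0.001], [0.233, 0.973, 0.0], [-0.0, 0.0, -1.0]]
wrist_force: [1.2, 1.7, 2.1]
gripper_width: 43.0
```

Request:
arm_command:
  plan:
    - {"tx":0,"ty":0,"tz":0,"ax":0,"ay":0,"az":0}
    - {"tx":0,"ty":0,"tz":0,"ax":0,"ay":0,"az":0}
    - {"tx":0,"ty":0,"tz":0,"ax":0,"ay":0,"az":0}
  hand: -0.03

```text
clock: 5.1
position: [465.7, -23.1, 66.4]
orientation: [[-0.973, 0.233, 0.001], [0.233, 0.973, 0.0], [-0.0, 0.0, -1.0]]
wrist_force: [-0.0, 1.2, 2.9]
gripper_width: 41.3
```

The gripper servos to width (44.3, 43.0, then 41.3 mm). I'll ease to about 43 mm, which holds the tongs with the jaws still nearly open, then lift straight out and go to the tall vial.

Request:
arm_command:
  plan:
    - {"tx":0,"ty":0,"tz":0,"ax":0,"ay":0,"az":0}
    - {"tx":0,"ty":0,"tz":0,"ax":0,"ay":0,"az":0}
    - {"tx":0,"ty":0,"tz":-0.04,"ax":0,"ay":0,"az":0}
    - {"tx":0,"ty":0,"tz":-0.1,"ax":0,"ay":0,"az":0}
    - {"tx":0,"ty":0,"tz":-0.2,"ax":0,"ay":0,"az":0}
    - {"tx":0,"ty":0,"tz":-0.3,"ax":0,"ay":0,"az":0}
    - {"tx":0,"ty":0,"tz":-0.4,"ax":0,"ay":0,"az":0}
    - {"tx":0,"ty":0,"tz":-0.4,"ax":0,"ay":0,"az":0}
    - {"tx":0,"ty":0,"tz":-0.3,"ax":0,"ay":0,"az":0}
    - {"tx":0,"ty":0,"tz":-0.1,"ax":0,"ay":0,"az":0}
  hand: 0.01

```text
clock: 6.1
position: [466.8, -23.4, 160.6]
orientation: [[-0.973, 0.233, 0.004], [0.233, 0.973, -0.001], [-0.004, 0.0, -1.0]]
wrist_force: [-0.1, -0.5, -1.0]
gripper_width: 43.0
```

Request:
arm_command:
  plan:
    - {"tx":-0.03,"ty":-0.2,"tz":0,"ax":0,"ay":0,"az":0}
    - {"tx":-0.1,"ty":-0.4,"tz":0,"ax":0,"ay":0,"az":0}
    - {"tx":-0.1,"ty":-0.6,"tz":0,"ax":0,"ay":0,"az":0}
    - {"tx":-0.1,"ty":-0.6,"tz":0,"ax":0,"ay":0,"az":0}
    - {"tx":-0.1,"ty":-0.6,"tz":0,"ax":0,"ay":0,"az":0}
    - {"tx":-0.1,"ty":-0.6,"tz":0,"ax":0,"ay":0,"az":0}
    - {"tx":-0.1,"ty":-0.6,"tz":0,"ax":0,"ay":0,"az":0}
    - {"tx":-0.1,"ty":-0.5,"tz":0,"ax":0,"ay":0,"az":0}
    - {"tx":-0.1,"ty":-0.3,"tz":0,"ax":0,"ay":0,"az":0}
    - {"tx":0,"ty":-0.1,"tz":0,"ax":0,"ay":0,"az":0}

```text
clock: 7.1
position: [453.1, -253.2, 157.6]
orientation: [[-0.972, 0.235, -0.001], [0.235, 0.972, 0.0], [0.001, 0.0, -1.0]]
wrist_force: [-0.9, 0.5, -0.7]
gripper_width: 43.3
```

Request:
arm_command:
  plan:
    - {"tx":0,"ty":0,"tz":0,"ax":0,"ay":0,"az":0}
    - {"tx":0,"ty":0,"tz":0,"ax":0,"ay":0,"az":0}
    - {"tx":0,"ty":0,"tz":0,"ax":0,"ay":0,"az":0}

```text
clock: 7.4
position: [453.3, -250.5, 158.0]
orientation: [[-0.973, 0.231, -0.001], [0.231, 0.973, 0.001], [0.001, 0.001, -1.0]]
wrist_force: [-0.5, -0.2, -1.0]
gripper_width: 43.1
```

```bash
python3 -c "
from st import *
to([453.4,-250.2,128])"; python3 pic.py scene s3 130 180 120 130 5;  python3 pic.py top t3 400 160 90 80 8
```

```text
7.4 [ 453.29 -250.53  158.02] w 43.13 F [-0.49 -0.16 -1.05] M [ 0.036 -0.007 -0.038]
[[-0.9729, 0.2314, -0.0006], [0.2314, 0.9729, 0.0007], [0.0008, 0.0006, -1.0]] yaw y 76.62
[-0.589  0.221  1.959  0.     0.963 -1.927]
to [453.4, -250.2, 128] tool mm [-0.06  0.33 30.02] share [-0.001  0.007  0.6  ]
```

View pics/s3.png

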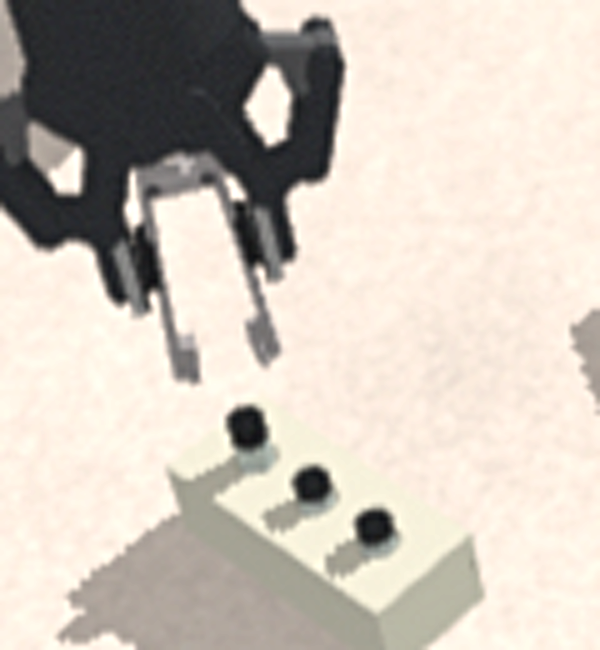

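View pics/t3.png

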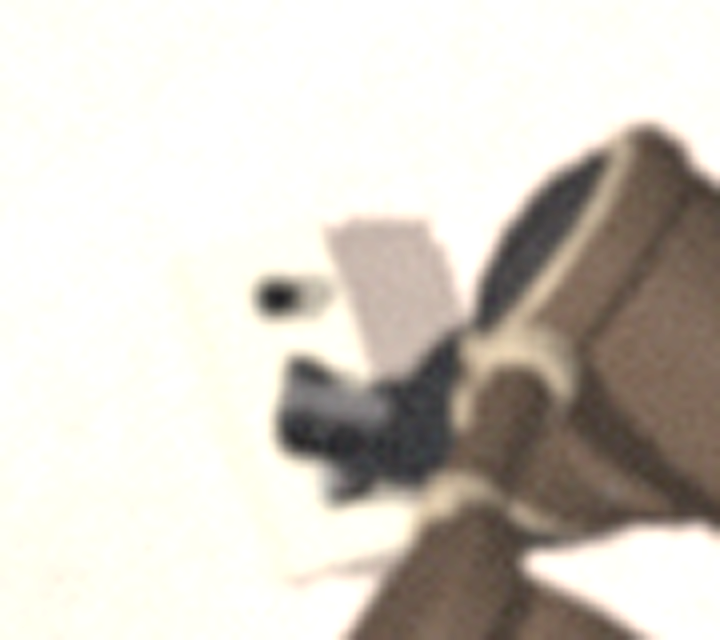

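```bash
python3 - <<'E'
from h import *
S=load("s3.npz")
R=np.array([[-0.973,.2314,0],[.2314,.973,0],[0,0,-1]])
P=np.array([453.3,-250.5,158.0])
def loc(x,y,zup): return P+R@np.array([-x,y,0])*1+np.array([0,0,zup])   # x = tongs +x
crop=lambda X:((proj(S,X)-[130,180]+.5)*5).round(0)
for nm,x,y,z in [("Ltip out near",8.5,-22,-62.4),("Rtip out near",8.5,22,-62.4),("Ltip in near",8.5,-11.5,-62.4),("Rtip in near",8.5,11.5,-62.4),("Rtip in far",-8.5,11.5,-62.4),("headtop L near",6,-15,39.6),("headtop R near",6,15,39.6),("headtop L far",-6,-15,39.6),("headtop R far",-6,15,39.6)]:
    print(nm,crop(loc(x,y,z)))
E
```

```text
Ltip out near [173. 394.]
Rtip out near [287. 363.]
Ltip in near [200. 386.]
Rtip in near [260. 370.]
Rtip in far [252. 341.]
headtop L near [131. 190.]
headtop R near [215. 169.]
headtop L far [127. 169.]
headtop R far [210. 149.]
```

Request:
arm_command:
  plan:
    - {"tx":0,"ty":0,"tz":0.1,"ax":0,"ay":0,"az":0}
    - {"tx":0,"ty":0,"tz":0.2,"ax":0,"ay":0,"az":0}
    - {"tx":0,"ty":0,"tz":0.16,"ax":0,"ay":0,"az":0}
    - {"tx":0,"ty":0,"tz":0.04,"ax":0,"ay":0,"az":0}
    - {"tx":0,"ty":0,"tz":0,"ax":0,"ay":0,"az":0}
    - {"tx":0,"ty":0,"tz":0,"ax":0,"ay":0,"az":0}

```text
clock: 8.1
position: [453.5, -251.8, 133.1]
orientation: [[-0.973, 0.233, -0.0], [0.233, 0.973, 0.0], [0.0, 0.0, -1.0]]
wrist_force: [0.3, -0.7, -0.1]
gripper_width: 42.9
```

```bash
python3 -c "
from st import *
to([453.4,-250.2,128])"; python3 pic.py scene s4 145 195 75 75 8;  python3 pic.py top t4 420 195 50 40 14
```

```text
8.1 [ 453.48 -251.76  133.15] w 42.94 F [ 0.25 -0.7  -0.09] M [-0.001  0.038 -0.056]
[[-0.9725, 0.2328, -0.0001], [0.2328, 0.9725, 0.0001], [0.0001, 0.0001, -1.0]] yaw y 76.54
[-0.591  0.259  1.972  0.     0.911 -1.927]
to [453.4, -250.2, 128] tool mm [0.44 1.5  5.15] share [0.009 0.03  0.103]
```

View pics/s4.png

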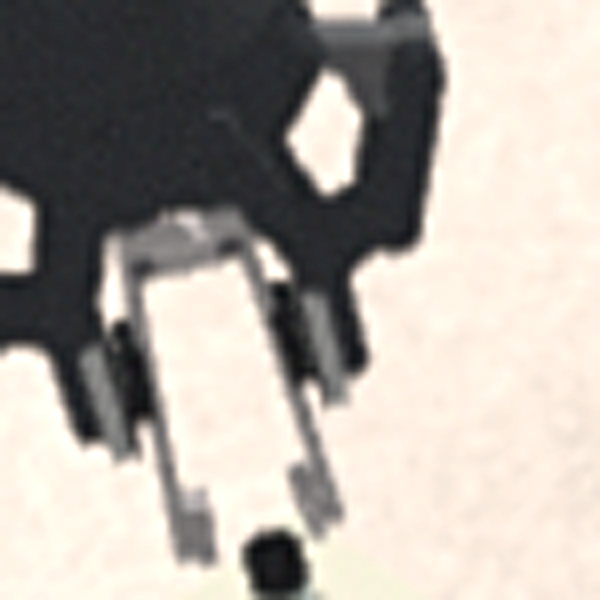

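View pics/t4.png

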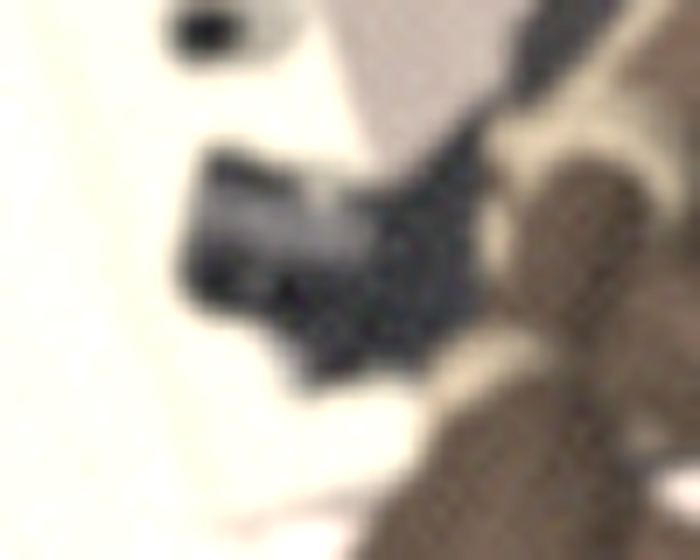

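```bash
python3 - <<'E'
from h import *
S=load("s4.npz")
f=lambda p:(145+p[0]/8-.5,195+p[1]/8-.5)
R=np.array([[.9725,.2328],[-.2328,.9725]]) # cols: tongs x(+x world-ish), y
R=np.array([[.9725,.2328],[-.2328,.9725]])
for nm,p in [("L o",(178,560)),("L i",(214,562)),("R i",(316,536)),("R o",(344,518)),("Ltop in",(190,490)),("Rtop in",(292,463))]:
    for z in (70.7,):
        X=onz(S,f(p),z); d=X[:2]-[453.48,-251.76]; print(nm,X.round(1),"tongs frame",(R.T@d).round(1))
print("cap",onz(S,f((275,562)),58))
crop=lambda X:((proj(S,X)-[145,195]+.5)*8).round(0)
P=np.array([453.48,-251.76,133.15])
for y in(-22.5,-12,12,22.5):
  for x in(-8.5,8.5):
    d=R@[x,y]; print(x,y,crop(P+[d[0],d[1],-62.4]), "top of jaw",crop(P+[d[0],d[1],-51.4]))
E
```

```text
L o [ 450.2 -271.3   70.7] tongs frame [  1.4 -19.8]
L i [ 456.  -264.3   70.7] tongs frame [  5.4 -11.6]
R i [ 462.4 -240.1   70.7] tongs frame [ 5.9 13.4]
R o [ 460.7 -232.    70.7] tongs frame [ 2.4 20.9]
Ltop in [ 429.3 -259.9   70.7] tongs frame [-21.7 -13.5]
Rtop in [ 435.3 -235.1   70.7] tongs frame [-21.6  11.9]
cap [ 452.27071865 -249.35758096   58.        ]
-8.5 -22.5 [161. 536.] top of jaw [152. 505.]
8.5 -22.5 [171. 583.] top of jaw [161. 552.]
-8.5 -12 [204. 524.] top of jaw [195. 493.]
8.5 -12 [214. 571.] top of jaw [205. 541.]
-8.5 12 [301. 498.] top of jaw [292. 467.]
8.5 12 [312. 544.] top of jaw [304. 514.]
-8.5 22.5 [343. 487.] top of jaw [335. 456.]
8.5 22.5 [355. 533.] top of jaw [346. 502.]
```

The tips sit a little toward −x (about 2 mm) and −y (about 1 mm) of the cap, whose centre is at crop (275,562). I'll correct that and descend in small steps, watching the force.

Request:
arm_command:
  plan:
    - {"tx":-0.03,"ty":0.03,"tz":0,"ax":0,"ay":0,"az":0}
    - {"tx":0,"ty":0,"tz":0.06,"ax":0,"ay":0,"az":0}
    - {"tx":0,"ty":0,"tz":0.06,"ax":0,"ay":0,"az":0}
    - {"tx":0,"ty":0,"tz":0.04,"ax":0,"ay":0,"az":0}
    - {"tx":0,"ty":0,"tz":0.04,"ax":0,"ay":0,"az":0}
    - {"tx":0,"ty":0,"tz":0,"ax":0,"ay":0,"az":0}
    - {"tx":0,"ty":0,"tz":0,"ax":0,"ay":0,"az":0}

```text
clock: 8.9
position: [455.2, -250.6, 123.2]
orientation: [[-0.973, 0.233, -0.0], [0.233, 0.973, 0.0], [0.0, 0.0, -1.0]]
wrist_force: [-0.2, 0.1, -1.0]
gripper_width: 43.0
```

```bash
python3 -c "
from st import *
to([453.4,-250.2,118])"; python3 pic.py scene s5 155 215 60 60 10
```

```text
8.9 [ 455.2  -250.58  123.18] w 43.02 F [-0.15  0.06 -0.97] M [-0.02   0.017 -0.061]
[[-0.9725, 0.2327, -0.0001], [0.2327, 0.9725, 0.0001], [0.0002, 0.0001, -1.0]] yaw y 76.54
[-0.587  0.276  1.974 -0.     0.891 -1.923]
to [453.4, -250.2, 118] tool mm [ 1.84 -0.05  5.18] share [ 0.037 -0.001  0.104]
```

View pics/s5.png

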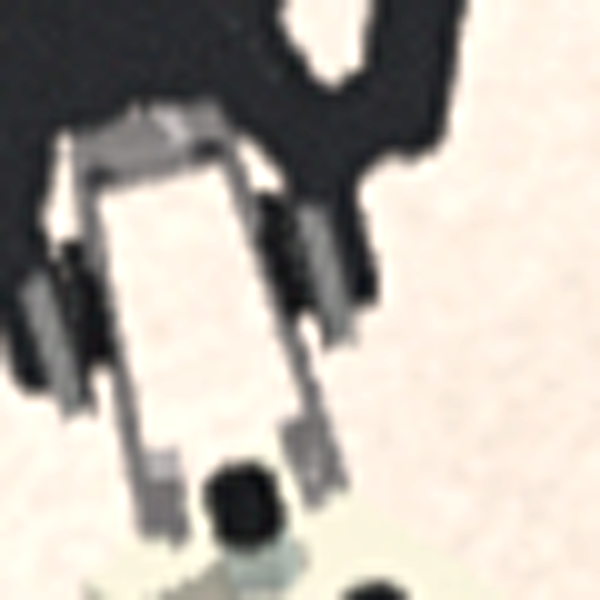

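The cap at crop (245,505) sits centred between the jaws, with no contact. Going down until the shoulder is just at the cap top.

Request:
arm_command:
  plan:
    - {"tx":0,"ty":0,"tz":0.04,"ax":0,"ay":0,"az":0}
    - {"tx":0,"ty":0,"tz":0.04,"ax":0,"ay":0,"az":0}
    - {"tx":0,"ty":0,"tz":0.04,"ax":0,"ay":0,"az":0}
    - {"tx":0,"ty":0,"tz":0,"ax":0,"ay":0,"az":0}
    - {"tx":0,"ty":0,"tz":0,"ax":0,"ay":0,"az":0}

```text
clock: 9.45
position: [455.2, -250.5, 117.2]
orientation: [[-0.973, 0.233, -0.0], [0.233, 0.973, 0.0], [0.0, 0.0, -1.0]]
wrist_force: [0.1, 0.5, -1.4]
gripper_width: 43.6
```

Request:
arm_command:
  plan:
    - {"tx":0,"ty":0,"tz":0.01,"ax":0,"ay":0,"az":0}
    - {"tx":0,"ty":0,"tz":0,"ax":0,"ay":0,"az":0}
    - {"tx":0,"ty":0,"tz":0,"ax":0,"ay":0,"az":0}

```text
clock: 9.75
position: [455.3, -250.6, 116.8]
orientation: [[-0.973, 0.233, 0.0], [0.233, 0.973, -0.0], [-0.0, -0.0, -1.0]]
wrist_force: [-0.4, 0.5, -0.6]
gripper_width: 43.3
```

Request:
arm_command:
  plan:
    - {"tx":0,"ty":0,"tz":0.01,"ax":0,"ay":0,"az":0}
    - {"tx":0,"ty":0,"tz":0,"ax":0,"ay":0,"az":0}
    - {"tx":0,"ty":0,"tz":0,"ax":0,"ay":0,"az":0}

```text
clock: 10.05
position: [455.2, -250.6, 116.2]
orientation: [[-0.973, 0.233, -0.0], [0.233, 0.973, 0.0], [0.0, -0.0, -1.0]]
wrist_force: [-0.4, -0.4, -0.3]
gripper_width: 42.7
```

Request:
arm_command:
  plan:
    - {"tx":0,"ty":0,"tz":-0.02,"ax":0,"ay":0,"az":0}
    - {"tx":0,"ty":0,"tz":0,"ax":0,"ay":0,"az":0}

```text
clock: 10.25
position: [455.4, -250.7, 117.5]
orientation: [[-0.973, 0.233, 0.0], [0.233, 0.973, -0.0], [-0.0, -0.0, -1.0]]
wrist_force: [0.6, -0.5, -0.2]
gripper_width: 43.3
```

Request:
arm_command:
  plan:
    - {"tx":0,"ty":0,"tz":0,"ax":0,"ay":0,"az":0}
    - {"tx":0,"ty":0,"tz":0,"ax":0,"ay":0,"az":0}
    - {"tx":0,"ty":0,"tz":0,"ax":0,"ay":0,"az":0}
    - {"tx":0,"ty":0,"tz":0,"ax":0,"ay":0,"az":0}
  hand: -0.3
  grip_force: 20

```text
clock: 10.65
position: [455.2, -250.6, 117.3]
orientation: [[-0.973, 0.233, -0.0], [0.233, 0.973, -0.0], [0.0, -0.0, -1.0]]
wrist_force: [0.8, 0.1, -0.7]
gripper_width: 38.0
```

```bash
python3 -c "
from st import *
to([453.4,-250.2,118])"; python3 pic.py scene s6 155 215 60 60 10
```

```text
10.65 [ 455.25 -250.61  117.29] w 38.02 F [ 0.77  0.14 -0.67] M [-0.011 -0.025  0.049]
[[-0.9726, 0.2326, -0.0], [0.2326, 0.9726, -0.0], [0.0, -0.0, -1.0]] yaw y 76.55
[-0.587  0.286  1.977 -0.     0.879 -1.923]
to [453.4, -250.2, 118] tool mm [ 1.89 -0.03 -0.71] share [ 0.038 -0.001 -0.014]
```

View pics/s6.png

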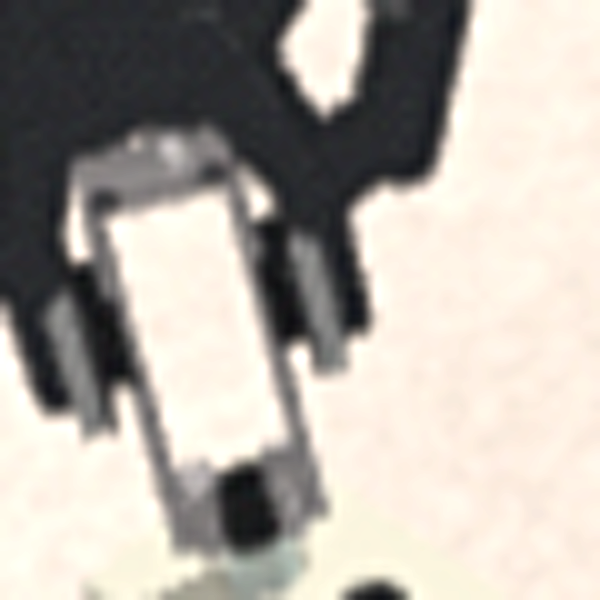

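The width is 38.0 mm, so the jaws are shut on the cap (crop (247,510)). I'll press gently while the grip is light so the shoulder settles onto the cap, then firm up the grip.

Request:
arm_command:
  plan:
    - {"tx":0,"ty":0,"tz":0.014,"ax":0,"ay":0,"az":0}
    - {"tx":0,"ty":0,"tz":0,"ax":0,"ay":0,"az":0}

```text
clock: 10.9
position: [455.2, -250.7, 116.9]
orientation: [[-0.973, 0.233, -0.0], [0.233, 0.973, -0.0], [0.0, -0.0, -1.0]]
wrist_force: [-1.4, 0.6, 1.5]
gripper_width: 37.8
```

Request:
arm_command:
  plan:
    - {"tx":0,"ty":0,"tz":0.014,"ax":0,"ay":0,"az":0}
    - {"tx":0,"ty":0,"tz":0,"ax":0,"ay":0,"az":0}

```text
clock: 11.1
position: [455.3, -250.7, 116.1]
orientation: [[-0.973, 0.233, -0.0], [0.233, 0.973, -0.0], [-0.0, -0.0, -1.0]]
wrist_force: [-1.1, -0.4, 4.1]
gripper_width: 37.8
```

Request:
arm_command:
  plan:
    - {"tx":0,"ty":0,"tz":0.014,"ax":0,"ay":0,"az":0}
    - {"tx":0,"ty":0,"tz":0,"ax":0,"ay":0,"az":0}

```text
clock: 11.3
position: [455.3, -250.7, 115.4]
orientation: [[-0.973, 0.233, 0.0], [0.233, 0.973, -0.0], [-0.0, -0.0, -1.0]]
wrist_force: [-2.0, 0.1, 5.0]
gripper_width: 37.8
```

Squeeze to 36 N and lift.

Request:
arm_command:
  plan:
    - {"tx":0,"ty":0,"tz":0,"ax":0,"ay":0,"az":0}
    - {"tx":0,"ty":0,"tz":0,"ax":0,"ay":0,"az":0}
    - {"tx":0,"ty":0,"tz":-0.05,"ax":0,"ay":0,"az":0}
    - {"tx":0,"ty":0,"tz":-0.1,"ax":0,"ay":0,"az":0}
    - {"tx":0,"ty":0,"tz":-0.2,"ax":0,"ay":0,"az":0}
    - {"tx":0,"ty":0,"tz":-0.25,"ax":0,"ay":0,"az":0}
    - {"tx":0,"ty":0,"tz":-0.3,"ax":0,"ay":0,"az":0}
    - {"tx":0,"ty":0,"tz":-0.3,"ax":0,"ay":0,"az":0}
    - {"tx":0,"ty":0,"tz":-0.2,"ax":0,"ay":0,"az":0}
    - {"tx":0,"ty":0,"tz":-0.1,"ax":0,"ay":0,"az":0}
  grip_force: 36

```text
clock: 12.3
position: [456.1, -251.1, 192.1]
orientation: [[-0.973, 0.233, 0.003], [0.233, 0.973, -0.002], [-0.003, -0.001, -1.0]]
wrist_force: [0.6, -0.4, -0.6]
gripper_width: 37.3
```

```bash
python3 -c "
from st import *
to([485.6,221.8,191])"; python3 pic.py scene s7 130 170 100 120 6
```

```text
12.3 [ 456.12 -251.14  192.13] w 37.29 F [ 0.58 -0.41 -0.6 ] M [-0.037 -0.004 -0.023]
[[-0.9726, 0.2326, 0.0027], [0.2326, 0.9726, -0.0018], [-0.003, -0.0011, -1.0]] yaw y 76.55
[-0.587  0.177  1.933  0.     1.029 -1.923]
to [485.6, 221.8, 191] tool mm [ 81.36 466.82   0.38] share [1.627 9.336 0.008]
```

View pics/s7.png

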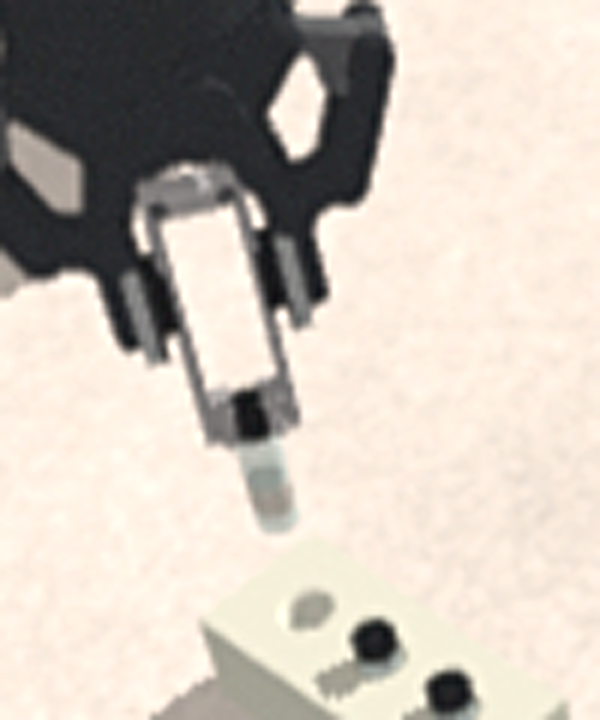

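The vial hangs straight in the tongs, with cap at (250,415) and foot at (275,525), and the two short vials are still in the rack. Carrying it to the reader.

Request:
arm_command:
  plan:
    - {"tx":0.03,"ty":0.1,"tz":0,"ax":0,"ay":0,"az":0}
    - {"tx":0.05,"ty":0.25,"tz":0,"ax":0,"ay":0,"az":0}
    - {"tx":0.07,"ty":0.4,"tz":0,"ax":0,"ay":0,"az":0}
    - {"tx":0.1,"ty":0.5,"tz":0,"ax":0,"ay":0,"az":0}
    - {"tx":0.1,"ty":0.6,"tz":0,"ax":0,"ay":0,"az":0}
    - {"tx":0.1,"ty":0.6,"tz":0,"ax":0,"ay":0,"az":0}
    - {"tx":0.1,"ty":0.6,"tz":0,"ax":0,"ay":0,"az":0}
    - {"tx":0.1,"ty":0.6,"tz":0,"ax":0,"ay":0,"az":0}
    - {"tx":0.1,"ty":0.6,"tz":0,"ax":0,"ay":0,"az":0}
    - {"tx":0.1,"ty":0.6,"tz":0,"ax":0,"ay":0,"az":0}

```text
clock: 13.35
position: [469.0, -2.7, 189.2]
orientation: [[-0.973, 0.232, -0.002], [0.232, 0.973, 0.001], [0.002, 0.0, -1.0]]
wrist_force: [-0.1, -0.2, -1.6]
gripper_width: 37.3
```

Request:
arm_command:
  plan:
    - {"tx":0.1,"ty":0.6,"tz":0,"ax":0,"ay":0,"az":0}
    - {"tx":0.1,"ty":0.6,"tz":0,"ax":0,"ay":0,"az":0}
    - {"tx":0.1,"ty":0.6,"tz":0,"ax":0,"ay":0,"az":0}
    - {"tx":0.1,"ty":0.6,"tz":0,"ax":0,"ay":0,"az":0}
    - {"tx":0.1,"ty":0.6,"tz":0,"ax":0,"ay":0,"az":0}
    - {"tx":0.1,"ty":0.5,"tz":0,"ax":0,"ay":0,"az":0}
    - {"tx":0.1,"ty":0.4,"tz":0,"ax":0,"ay":0,"az":0}
    - {"tx":0.06,"ty":0.35,"tz":0,"ax":0,"ay":0,"az":0}
    - {"tx":0.02,"ty":0.15,"tz":0,"ax":0,"ay":0,"az":0}
    - {"tx":0,"ty":0.05,"tz":0,"ax":0,"ay":0,"az":0}

```text
clock: 14.35
position: [483.2, 221.4, 189.4]
orientation: [[-0.973, 0.231, -0.002], [0.231, 0.973, -0.001], [0.001, -0.001, -1.0]]
wrist_force: [0.1, -0.1, -1.6]
gripper_width: 37.1
```

Request:
arm_command:
  plan:
    - {"tx":0,"ty":0,"tz":0,"ax":0,"ay":0,"az":0}
    - {"tx":0,"ty":0,"tz":0,"ax":0,"ay":0,"az":0}
    - {"tx":0,"ty":0,"tz":0,"ax":0,"ay":0,"az":0}

```text
clock: 14.65
position: [484.1, 219.9, 190.1]
orientation: [[-0.972, 0.234, -0.0], [0.234, 0.972, -0.0], [0.0, -0.0, -1.0]]
wrist_force: [0.5, -0.0, -1.8]
gripper_width: 37.6
```

```bash
python3 -c "
from st import *
to([485.6,221.8,180])"; python3 pic.py scene s8 325 80 100 120 6;python3 pic.py top t8 240 150 90 80 8
```

```text
14.65 [484.1  219.87 190.08] w 37.56 F [ 0.46 -0.04 -1.77] M [-0.029 -0.014  0.006]
[[-0.9723, 0.2336, -0.0003], [0.2336, 0.9723, -0.0003], [0.0002, -0.0004, -1.0]] yaw y 76.49
[ 0.345  0.202  1.907 -0.     1.033 -0.99 ]
to [485.6, 221.8, 180] tool mm [-1.01  2.23 10.08] share [-0.02   0.045  0.202]
```

View pics/s8.png

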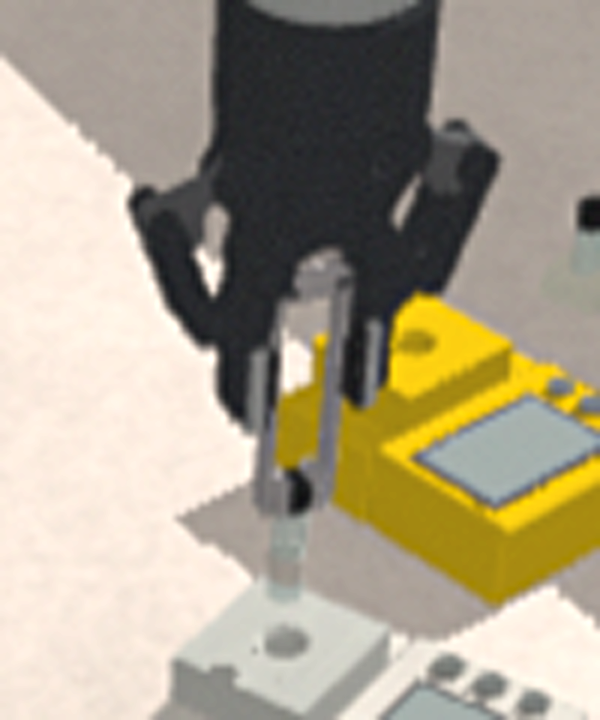

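View pics/t8.png

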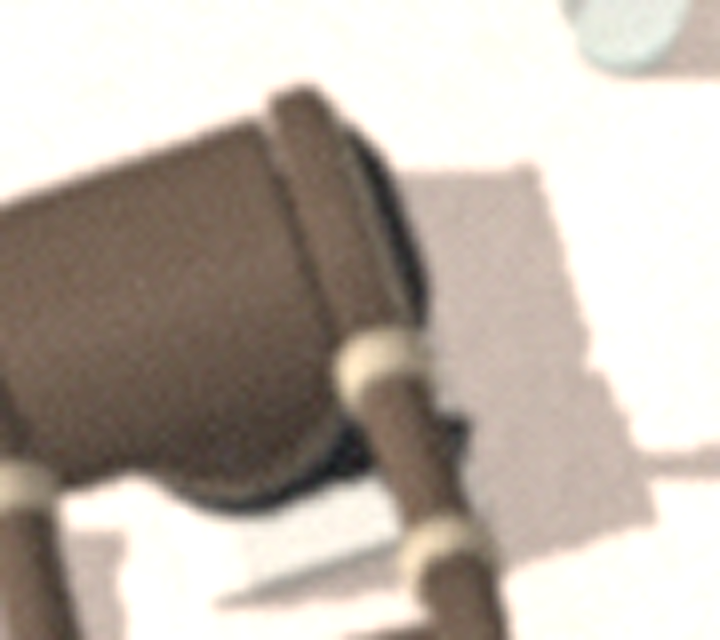

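Vial foot is at crop (284,597), right above the well mouth at (287,643). Applying the small offset and descending to just over the mouth.

Request:
arm_command:
  plan:
    - {"tx":-0.02,"ty":0.04,"tz":0,"ax":0,"ay":0,"az":0}
    - {"tx":0,"ty":0,"tz":0.1,"ax":0,"ay":0,"az":0}
    - {"tx":0,"ty":0,"tz":0.14,"ax":0,"ay":0,"az":0}
    - {"tx":0,"ty":0,"tz":0.1,"ax":0,"ay":0,"az":0}
    - {"tx":0,"ty":0,"tz":0,"ax":0,"ay":0,"az":0}
    - {"tx":0,"ty":0,"tz":0,"ax":0,"ay":0,"az":0}
    - {"tx":0,"ty":0,"tz":0,"ax":0,"ay":0,"az":0}

```text
clock: 15.45
position: [485.8, 222.4, 173.2]
orientation: [[-0.973, 0.233, 0.0], [0.233, 0.973, 0.0], [-0.0, 0.0, -1.0]]
wrist_force: [-0.4, 0.2, -1.5]
gripper_width: 37.4
```

```bash
python3 -c "
from st import *
to([485.6,221.8,172])
for i in range(3):
    robot.read_camera('scene'); print(robot.sense()['position'].round(2))
"; python3 pic.py scene s9 345 145 55 55 12
python3 - <<'E'
from h import *
S=load("s9.npz")
crop=lambda X:((proj(S,X)-[345,145]+.5)*12).round(0)
print("well mouth pred",crop([483.9,222.3,60]),"foot pred",crop([483.9,222.3,65]),crop([483.9,222.3,93]), crop([483.9,222.3,121]))
E
```

```text
15.45 [485.75 222.4  173.24] w 37.36 F [-0.37  0.22 -1.53] M [-0.027 -0.028 -0.018]
[[-0.9726, 0.2326, 0.0002], [0.2326, 0.9726, 0.0], [-0.0002, 0.0001, -1.0]] yaw y 76.55
[ 0.348  0.228  1.913 -0.     1.    -0.988]
to [485.6, 221.8, 172] tool mm [ 0.01 -0.62  1.24] share [ 0.    -0.012  0.025]
[485.82 222.42 173.36]
[485.85 222.43 173.47]
[485.83 222.43 173.49]
well mouth pred [332. 507.] foot pred [333. 487.] [341. 374.] [349. 257.]
```

View pics/s9.png

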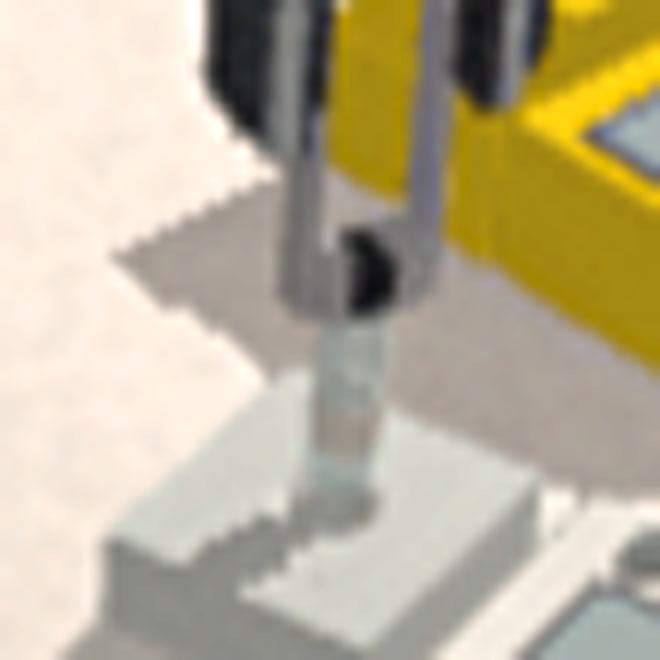

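```bash
python3 - <<'E'
from h import *
S=load("s9.npz");S0=load("scene0.npz")
a=S["pixels"].astype(int);b=S0["pixels"].astype(int)
for r in range(170,190):
    print(r,[ "%4d"%v for v in (a[r,366:382].sum(1)-b[r,366:382].sum(1))], a[r,366:382].mean(1).round().astype(int).tolist())
c=S["R"]@np.array([483.9,222.3,65])+S["t"];print("mm/px",c[2]/507.7)
E
```

```text
170 ['  11', '  10', ' -25', ' -76', ' -79', ' -90', ' -72', ' -66', '-188', '-224', '-177', '-113', ' -43', ' -24', '   7', '   5'] [96, 96, 87, 70, 69, 65, 68, 70, 30, 19, 34, 56, 80, 85, 94, 95]
171 ['   9', '  10', '  10', ' -29', ' -43', ' -58', ' -62', ' -57', '-106', '-105', ' -72', ' -16', '  14', '  13', '  10', '  11'] [96, 97, 97, 84, 80, 74, 72, 73, 57, 57, 69, 88, 98, 98, 97, 95]
172 ['   8', '   8', '   8', '   8', '  10', '  -8', ' -28', ' -23', '  -1', '  -7', '  -5', '  23', '  12', '  10', '   3', '   7'] [95, 97, 96, 95, 96, 91, 83, 85, 93, 93, 92, 102, 98, 98, 97, 97]
173 ['   7', '   8', '   4', '  10', '  13', ' -10', ' -12', '  -3', '  -3', '  -4', ' -13', '  22', '  12', '   8', '   7', '   6'] [94, 96, 95, 96, 96, 89, 88, 91, 93, 93, 91, 102, 98, 97, 96, 96]
174 ['   9', '  11', '   8', '   9', '   8', ' -11', '  -8', '  -3', '  -3', '  -6', ' -13', '  17', '   9', '   6', '   3', '   9'] [99, 96, 97, 97, 95, 89, 89, 91, 93, 92, 90, 101, 97, 96, 94, 96]
175 ['   8', '   4', '   3', '   6', '   9', ' -17', ' -15', '   1', '  10', '   4', '  -4', '  18', '   6'
[... 2316 characters left out ...]
 99, 90, 84, 85, 83, 82, 82, 101, 122, 124, 123, 123, 123]
187 [' -12', '  11', '  -7', '   3', '  10', '   7', '   8', '   8', '   6', '   7', '   4', '   8', '   8', '   6', '  10', '   9'] [116, 122, 123, 88, 82, 82, 84, 82, 78, 79, 103, 122, 123, 122, 123, 124]
188 [' -95', ' -46', ' -76', ' -35', '  -9', '  12', '   5', '   3', '   9', '   3', '   7', '   8', '  12', '   8', '   9', '  10'] [87, 84, 97, 82, 80, 84, 82, 81, 85, 90, 115, 122, 123, 122, 123, 124]
189 ['-120', '-114', '-120', ' -94', ' -57', '   3', '   8', '   6', '   9', '   4', '  10', '   7', '   7', '   9', '   7', '  13'] [80, 81, 83, 82, 83, 97, 97, 96, 107, 118, 123, 122, 122, 123, 124, 125]
mm/px 2.3551252777836655
```

The vial axis is about 0.5 px (1.3 mm) right of the well axis in this view (373.05 against 372.55). I'll shift by that and enter the mouth gently.

Request:
arm_command:
  plan:
    - {"tx":0.01,"ty":-0.02,"tz":0,"ax":0,"ay":0,"az":0}
    - {"tx":0,"ty":0,"tz":0.05,"ax":0,"ay":0,"az":0}
    - {"tx":0,"ty":0,"tz":0.05,"ax":0,"ay":0,"az":0}
    - {"tx":0,"ty":0,"tz":0.05,"ax":0,"ay":0,"az":0}
    - {"tx":0,"ty":0,"tz":0,"ax":0,"ay":0,"az":0}

```text
clock: 16.15
position: [484.5, 221.2, 165.1]
orientation: [[-0.973, 0.232, -0.001], [0.232, 0.973, -0.001], [0.001, -0.001, -1.0]]
wrist_force: [0.2, -0.5, -1.3]
gripper_width: 37.0
```

Request:
arm_command:
  plan:
    - {"tx":0,"ty":0,"tz":0.04,"ax":0,"ay":0,"az":0}
    - {"tx":0,"ty":0,"tz":0.04,"ax":0,"ay":0,"az":0}
    - {"tx":0,"ty":0,"tz":0,"ax":0,"ay":0,"az":0}

```text
clock: 16.45
position: [484.6, 221.2, 161.2]
orientation: [[-0.973, 0.233, -0.001], [0.233, 0.973, -0.001], [0.001, -0.001, -1.0]]
wrist_force: [-0.0, -1.1, -1.6]
gripper_width: 37.2
```

Request:
arm_command:
  plan:
    - {"tx":0,"ty":0,"tz":0.04,"ax":0,"ay":0,"az":0}
    - {"tx":0,"ty":0,"tz":0.04,"ax":0,"ay":0,"az":0}
    - {"tx":0,"ty":0,"tz":0.04,"ax":0,"ay":0,"az":0}
    - {"tx":0,"ty":0,"tz":0,"ax":0,"ay":0,"az":0}
    - {"tx":0,"ty":0,"tz":0,"ax":0,"ay":0,"az":0}

```text
clock: 16.95
position: [484.6, 221.3, 155.3]
orientation: [[-0.973, 0.233, -0.001], [0.233, 0.973, -0.0], [0.001, -0.001, -1.0]]
wrist_force: [-0.1, -1.4, -2.0]
gripper_width: 37.4
```

Request:
arm_command:
  plan:
    - {"tx":0,"ty":0,"tz":0.02,"ax":0,"ay":0,"az":0}
    - {"tx":0,"ty":0,"tz":0.02,"ax":0,"ay":0,"az":0}
    - {"tx":0,"ty":0,"tz":0.02,"ax":0,"ay":0,"az":0}
    - {"tx":0,"ty":0,"tz":0,"ax":0,"ay":0,"az":0}

```text
clock: 17.35
position: [484.8, 221.4, 152.6]
orientation: [[-0.973, 0.233, -0.0], [0.233, 0.973, -0.0], [0.0, -0.0, -1.0]]
wrist_force: [0.5, -1.7, -0.1]
gripper_width: 37.2
```

Request:
arm_command:
  plan:
    - {"tx":0,"ty":0,"tz":0.02,"ax":0,"ay":0,"az":0}
    - {"tx":0,"ty":0,"tz":0.02,"ax":0,"ay":0,"az":0}
    - {"tx":0,"ty":0,"tz":0,"ax":0,"ay":0,"az":0}

```text
clock: 17.65
position: [484.8, 221.4, 150.5]
orientation: [[-0.973, 0.233, -0.0], [0.233, 0.973, -0.0], [0.0, -0.0, -1.0]]
wrist_force: [-0.6, -2.9, -0.8]
gripper_width: 36.9
```

A sideways force is building at −2.9 N in y, so I'll relieve it with 1 mm toward −y and go on down.

Request:
arm_command:
  plan:
    - {"tx":-0.005,"ty":-0.02,"tz":0,"ax":0,"ay":0,"az":0}
    - {"tx":0,"ty":0,"tz":0,"ax":0,"ay":0,"az":0}

```text
clock: 17.85
position: [484.9, 220.8, 150.5]
orientation: [[-0.972, 0.233, 0.0], [0.233, 0.972, 0.001], [0.0, 0.001, -1.0]]
wrist_force: [-0.8, -0.6, -0.7]
gripper_width: 37.1
```

Request:
arm_command:
  plan:
    - {"tx":0,"ty":0,"tz":0.02,"ax":0,"ay":0,"az":0}
    - {"tx":0,"ty":0,"tz":0.02,"ax":0,"ay":0,"az":0}
    - {"tx":0,"ty":0,"tz":0,"ax":0,"ay":0,"az":0}

```text
clock: 18.15
position: [485.3, 220.8, 149.2]
orientation: [[-0.973, 0.233, 0.001], [0.233, 0.973, 0.001], [-0.001, 0.001, -1.0]]
wrist_force: [-1.2, -1.0, 2.1]
gripper_width: 37.1
```

Request:
arm_command:
  plan:
    - {"tx":0,"ty":0,"tz":0.02,"ax":0,"ay":0,"az":0}
    - {"tx":0,"ty":0,"tz":0.02,"ax":0,"ay":0,"az":0}
    - {"tx":0,"ty":0,"tz":0,"ax":0,"ay":0,"az":0}

```text
clock: 18.45
position: [485.1, 220.6, 146.8]
orientation: [[-0.973, 0.233, 0.001], [0.233, 0.973, 0.0], [-0.001, 0.001, -1.0]]
wrist_force: [-1.2, -0.3, 2.8]
gripper_width: 37.2
```

Seat drag is now felt: about 4 N net of the −1.5 N hanging weight. Continuing in 1 mm steps.

Request:
arm_command:
  plan:
    - {"tx":0,"ty":0,"tz":0.02,"ax":0,"ay":0,"az":0}
    - {"tx":0,"ty":0,"tz":0.02,"ax":0,"ay":0,"az":0}
    - {"tx":0,"ty":0,"tz":0,"ax":0,"ay":0,"az":0}

```text
clock: 18.75
position: [485.0, 220.6, 144.5]
orientation: [[-0.973, 0.233, 0.0], [0.233, 0.973, 0.0], [-0.0, 0.0, -1.0]]
wrist_force: [-1.4, -0.2, 3.5]
gripper_width: 37.2
```

Request:
arm_command:
  plan:
    - {"tx":0,"ty":0,"tz":0.02,"ax":0,"ay":0,"az":0}
    - {"tx":0,"ty":0,"tz":0.02,"ax":0,"ay":0,"az":0}
    - {"tx":0,"ty":0,"tz":0,"ax":0,"ay":0,"az":0}

```text
clock: 19.05
position: [485.4, 220.6, 143.5]
orientation: [[-0.973, 0.233, 0.001], [0.233, 0.973, 0.0], [-0.001, 0.0, -1.0]]
wrist_force: [-0.8, 0.3, 7.7]
gripper_width: 37.3
```

Request:
arm_command:
  plan:
    - {"tx":0,"ty":0,"tz":0.02,"ax":0,"ay":0,"az":0}
    - {"tx":0,"ty":0,"tz":0.02,"ax":0,"ay":0,"az":0}
    - {"tx":0,"ty":0,"tz":0,"ax":0,"ay":0,"az":0}

```text
clock: 19.35
position: [486.0, 220.6, 142.9]
orientation: [[-0.973, 0.232, 0.002], [0.232, 0.973, 0.0], [-0.002, 0.0, -1.0]]
wrist_force: [-3.8, -2.0, 13.9]
gripper_width: 37.2
```

The push now reads 13.9 N (about 15 N on the vial) and the tool has stopped advancing, so this is the hard stop, about 24 mm below the mouth. Holding there.

Request:
arm_command:
  plan:
    - {"tx":0,"ty":0,"tz":0,"ax":0,"ay":0,"az":0}
    - {"tx":0,"ty":0,"tz":0,"ax":0,"ay":0,"az":0}

```text
clock: 19.55
position: [486.0, 220.6, 142.9]
orientation: [[-0.973, 0.232, 0.002], [0.232, 0.973, 0.0], [-0.002, 0.001, -1.0]]
wrist_force: [-3.2, -0.9, 13.0]
gripper_width: 37.6
```

```bash
python3 -c "
from st import *
for i in range(4):
    robot.read_camera('scene'); q=robot.sense(); print(q['clock'],q['position'].round(2),q['wrist_force'].round(2),q['wrist_torque'].round(3))
"
```

```text
19.55 [486.   220.61 142.95] w 37.57 F [-3.21 -0.93 12.99] M [-0.417  0.674 -0.018]
[[-0.9726, 0.2323, 0.0019], [0.2323, 0.9726, 0.0001], [-0.0019, 0.0006, -1.0]] yaw y 76.57
[ 0.345  0.27   1.933 -0.001  0.937 -0.991]
19.6 [486.02 220.58 142.93] [-3.   -2.2  14.23] [-0.456  0.751 -0.024]
19.65 [485.96 220.58 142.9 ] [-2.95 -2.51 14.48] [-0.456  0.671  0.015]
19.7 [485.99 220.57 142.93] [-2.97 -2.03 14.  ] [-0.473  0.676  0.035]
19.75 [485.99 220.6  142.93] [-3.54 -2.47 13.79] [-0.395  0.657  0.001]
```

The readings average 13.9 N (about 15 N on the vial) and are steady. I'll add a touch to sit mid-range even net of the seat drag, and hold.

Request:
arm_command:
  plan:
    - {"tx":0,"ty":0,"tz":0.01,"ax":0,"ay":0,"az":0}
    - {"tx":0,"ty":0,"tz":0,"ax":0,"ay":0,"az":0}
    - {"tx":0,"ty":0,"tz":0,"ax":0,"ay":0,"az":0}

```text
clock: 20.05
position: [486.2, 220.6, 142.9]
orientation: [[-0.973, 0.232, 0.002], [0.232, 0.973, 0.0], [-0.002, 0.001, -1.0]]
wrist_force: [-4.8, -2.4, 14.8]
gripper_width: 37.2
```

```bash
python3 -c "
from st import *
for i in range(5):
    robot.read_camera('scene'); q=robot.sense(); print(q['clock'],q['position'].round(2),q['wrist_force'].round(2))
"; python3 pic.py scene s10 345 145 55 55 12
```

```text
20.05 [486.17 220.58 142.85] w 37.25 F [-4.77 -2.43 14.77] M [-0.509  0.752 -0.01 ]
[[-0.9726, 0.2323, 0.0021], [0.2323, 0.9726, 0.0001], [-0.0021, 0.0006, -1.0]] yaw y 76.56
[ 0.345  0.27   1.933 -0.001  0.936 -0.991]
20.1 [486.16 220.59 142.87] [-4.55 -3.02 15.47]
20.15 [486.11 220.57 142.83] [-3.94 -2.9  16.17]
20.2 [486.13 220.58 142.85] [-3.97 -1.46 15.18]
20.25 [486.13 220.6  142.85] [-4.66 -1.54 16.02]
20.3 [486.13 220.58 142.85] [-4.79 -2.11 15.96]
```

View pics/s10.png

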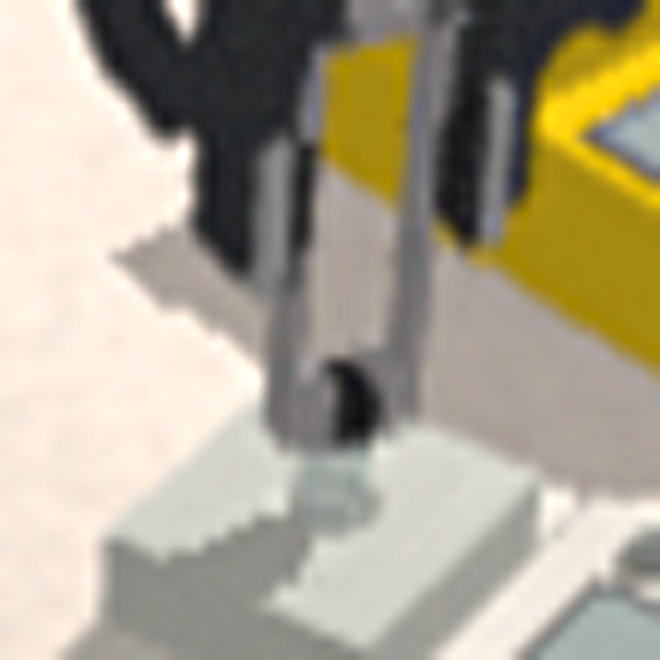

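The reading is steady at about 15.6 N (around 16.5 N on the vial), held for over half a second, with the cap standing upright over the well at crop (355,400). I'll ease the push, then let the tongs spring open.

Request:
arm_command:
  plan:
    - {"tx":0,"ty":0,"tz":-0.03,"ax":0,"ay":0,"az":0}
    - {"tx":0,"ty":0,"tz":-0.03,"ax":0,"ay":0,"az":0}
    - {"tx":0,"ty":0,"tz":0,"ax":0,"ay":0,"az":0}

```text
clock: 20.65
position: [485.2, 220.6, 143.5]
orientation: [[-0.973, 0.233, 0.001], [0.233, 0.973, 0.0], [-0.001, 0.001, -1.0]]
wrist_force: [-1.1, -0.4, 5.3]
gripper_width: 37.2
```

Request:
arm_command:
  plan:
    - {"tx":0,"ty":0,"tz":-0.026,"ax":0,"ay":0,"az":0}
    - {"tx":0,"ty":0,"tz":0,"ax":0,"ay":0,"az":0}

```text
clock: 20.85
position: [484.6, 220.4, 143.8]
orientation: [[-0.973, 0.233, -0.0], [0.233, 0.973, -0.0], [0.0, -0.0, -1.0]]
wrist_force: [0.8, 0.3, -0.1]
gripper_width: 37.4
```

Request:
arm_command:
  plan:
    - {"tx":0,"ty":0,"tz":0,"ax":0,"ay":0,"az":0}
    - {"tx":0,"ty":0,"tz":0,"ax":0,"ay":0,"az":0}
    - {"tx":0,"ty":0,"tz":0,"ax":0,"ay":0,"az":0}
    - {"tx":0,"ty":0,"tz":0,"ax":0,"ay":0,"az":0}
    - {"tx":0,"ty":0,"tz":0,"ax":0,"ay":0,"az":0}
  hand: 0.01

```text
clock: 21.35
position: [484.8, 220.4, 144.4]
orientation: [[-0.973, 0.233, -0.0], [0.233, 0.973, -0.0], [0.0, -0.0, -1.0]]
wrist_force: [-0.0, 0.7, -1.0]
gripper_width: 43.1
```

```bash
python3 -c "
from st import *
"; python3 pic.py scene s11 345 145 55 55 12
```

```text
21.35 [484.84 220.42 144.35] w 43.13 F [-0.    0.73 -1.04] M [-0.013  0.042 -0.009]
[[-0.9726, 0.2326, -0.0002], [0.2326, 0.9726, -0.0001], [0.0002, -0.0001, -1.0]] yaw y 76.55
[ 0.345  0.267  1.934 -0.     0.941 -0.991]
```

View pics/s11.png

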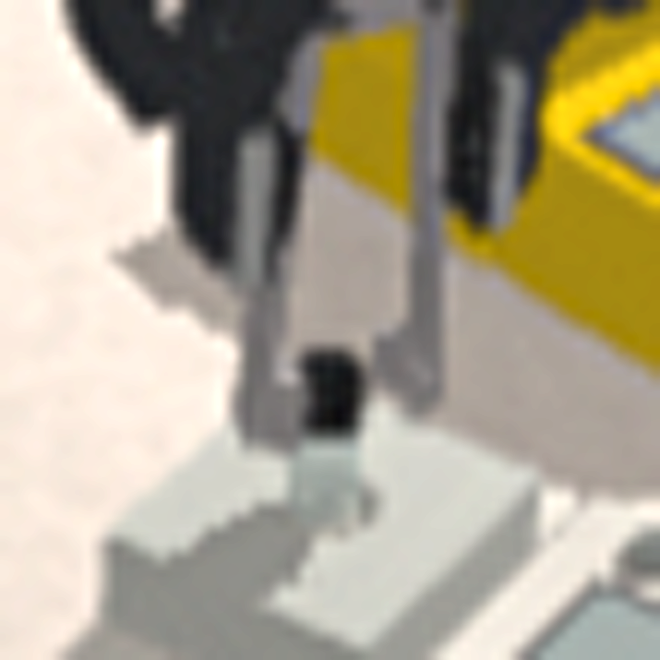

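```bash
python3 - <<'E'
from h import *
S=load("s11.npz")
a=S["pixels"][145:200,345:400].max(2)
m=(a<45).astype(np.uint8); n,l,st,ce=cv2.connectedComponentsWithStats(m)
for i in range(1,n):
    if 15<st[i,4]<90: print(st[i],ce[i]+[345,145],onz(S,ce[i]+[345,145],86).round(1))
P=np.array([484.84,220.42,144.35])
R=np.array([[.9726,.2326],[-.2326,.9726]])
crop=lambda X:((proj(S,X)-[345,145]+.5)*12).round(0)
print("well axis cap pred",crop([483.9,222.3,86]),"top",crop([483.9,222.3,92]))
for z in (82,93): 
  for x in(-8.5,8.5): print(z,x,[crop(np.r_[P[:2]+R@[x,y]+[-1.7,.5],z]) for y in(-22,-11,11,22)])
E
```

```text
[25 29  5  7 28] [372.21428571 177.03571429] [480.2 223.7  86. ]
well axis cap pred [339. 403.] top [341. 378.]
82 -8.5 [array([209., 421.]), array([260., 407.]), array([362., 382.]), array([413., 369.])]
82 8.5 [array([246., 471.]), array([297., 458.]), array([400., 431.]), array([451., 418.])]
93 -8.5 [array([211., 376.]), array([263., 363.]), array([365., 337.]), array([416., 324.])]
93 8.5 [array([248., 426.]), array([300., 413.]), array([404., 386.]), array([455., 373.])]
```

The tongs have sprung open (43.1 mm, no load). The cap at crop (330,390) stands free between the jaws and leans slightly within the well's play. I'll lift straight off and check how it sits.

Request:
arm_command:
  plan:
    - {"tx":0,"ty":0,"tz":-0.04,"ax":0,"ay":0,"az":0}
    - {"tx":0,"ty":0,"tz":-0.1,"ax":0,"ay":0,"az":0}
    - {"tx":0,"ty":0,"tz":-0.15,"ax":0,"ay":0,"az":0}
    - {"tx":0,"ty":0,"tz":-0.2,"ax":0,"ay":0,"az":0}
    - {"tx":0,"ty":0,"tz":-0.3,"ax":0,"ay":0,"az":0}
    - {"tx":0,"ty":0,"tz":-0.2,"ax":0,"ay":0,"az":0}
    - {"tx":0,"ty":0,"tz":0,"ax":0,"ay":0,"az":0}

```text
clock: 22.1
position: [486.6, 221.0, 196.6]
orientation: [[-0.973, 0.233, 0.005], [0.233, 0.973, 0.002], [-0.004, 0.003, -1.0]]
wrist_force: [1.1, -0.1, -1.3]
gripper_width: 43.3
```

```bash
python3 -c "
from st import *
"; python3 pic.py scene s12 345 145 55 55 12; python3 pic.py top t12 250 160 60 60 10
```

```text
22.1 [486.58 221.04 196.56] w 43.33 F [ 1.05 -0.12 -1.31] M [-0.017  0.008 -0.018]
[[-0.9726, 0.2326, 0.0048], [0.2327, 0.9726, 0.0017], [-0.0042, 0.0028, -1.0]] yaw y 76.55
[ 0.345  0.196  1.899  0.     1.041 -0.991]
```

View pics/s12.png

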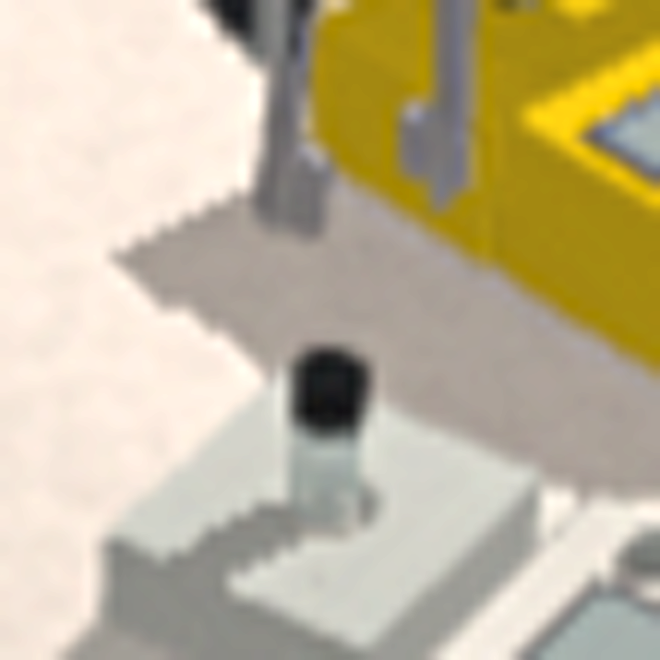

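The vial stands free in the well, with its cap at crop (330,390) and undisturbed by the lift-off. I'll move the tongs over the stand, which clears the top camera, and measure the vial's final height from both views.

Request:
arm_command:
  plan:
    - {"tx":-0.02,"ty":-0.1,"tz":0,"ax":0,"ay":0,"az":0}
    - {"tx":-0.06,"ty":-0.4,"tz":0,"ax":0,"ay":0,"az":0}
    - {"tx":-0.1,"ty":-0.6,"tz":0,"ax":0,"ay":0,"az":0}
    - {"tx":-0.1,"ty":-0.7,"tz":0,"ax":0,"ay":0,"az":0}
    - {"tx":-0.1,"ty":-0.7,"tz":0,"ax":0,"ay":0,"az":0}
    - {"tx":-0.1,"ty":-0.7,"tz":0,"ax":0,"ay":0,"az":0}
    - {"tx":-0.1,"ty":-0.7,"tz":0,"ax":0,"ay":0,"az":0}
    - {"tx":-0.1,"ty":-0.5,"tz":0,"ax":0,"ay":0,"az":0}
    - {"tx":-0.07,"ty":-0.3,"tz":0,"ax":0,"ay":0,"az":0}
    - {"tx":0,"ty":-0.1,"tz":0,"ax":0,"ay":0,"az":0}

```text
clock: 23.2
position: [464.9, -23.4, 193.3]
orientation: [[-0.972, 0.235, -0.001], [0.235, 0.972, -0.0], [0.001, -0.001, -1.0]]
wrist_force: [0.8, 0.2, 0.1]
gripper_width: 43.4
```

Request:
arm_command:
  plan:
    - {"tx":0,"ty":0,"tz":0,"ax":0,"ay":0,"az":0}
    - {"tx":0,"ty":0,"tz":0,"ax":0,"ay":0,"az":0}
    - {"tx":0,"ty":0,"tz":0,"ax":0,"ay":0,"az":0}

```text
clock: 23.5
position: [465.4, -20.9, 193.8]
orientation: [[-0.973, 0.232, -0.0], [0.232, 0.973, 0.0], [0.0, 0.0, -1.0]]
wrist_force: [0.6, 1.3, -0.6]
gripper_width: 43.1
```

```bash
python3 -c "
from st import *
to([465.7,-23.1,100])"; python3 pic.py scene s13 345 145 55 55 12; python3 pic.py top t13 255 180 50 50 12
python3 - <<'E'
from h import *
S=load("s13.npz");T=load("t13.npz")
def cen(c,x,y,w,h,thr):
    im=c["pixels"][y:y+h,x:x+w].max(2).astype(float)
    m=(im<thr).astype(np.uint8); n,l,st,ce=cv2.connectedComponentsWithStats(m)
    i=1+np.argmax(st[1:,4]); yy,xx=np.where(cv2.dilate((l==i).astype(np.uint8),np.ones((3,3)))>0); w_=np.clip(1.6*thr-im[yy,xx],0,None)
    return (x+(xx*w_).sum()/w_.sum(),y+(yy*w_).sum()/w_.sum()),st[i]
a,sa=cen(S,360,165,25,25,50);b,sb=cen(T,268,195,25,25,60)
print(a,sa,b,sb,tri(S,a,T,b))
E
```

```text
23.5 [465.44 -20.9  193.79] w 43.14 F [ 0.65  1.29 -0.63] M [-0.027  0.074 -0.044]
[[-0.9728, 0.2316, -0.0004], [0.2316, 0.9728, 0.0003], [0.0004, 0.0002, -1.0]] yaw y 76.61
[-0.139  0.071  2.049  0.     1.022 -1.476]
to [465.7, -23.1, 100] tool mm [-0.8  -2.1  93.79] share [-0.016 -0.042  1.876]
(np.float64(372.00243902439024), np.float64(177.11365853658538)) [10  9  6  7 33] (np.float64(278.77219626168227), np.float64(208.76869158878503)) [ 9 12  4  4 12] (array([482.22115792, 219.56438656,  88.72896497]), [1.2813986405270616, 1.2813986405271685])
```

View pics/t13.png

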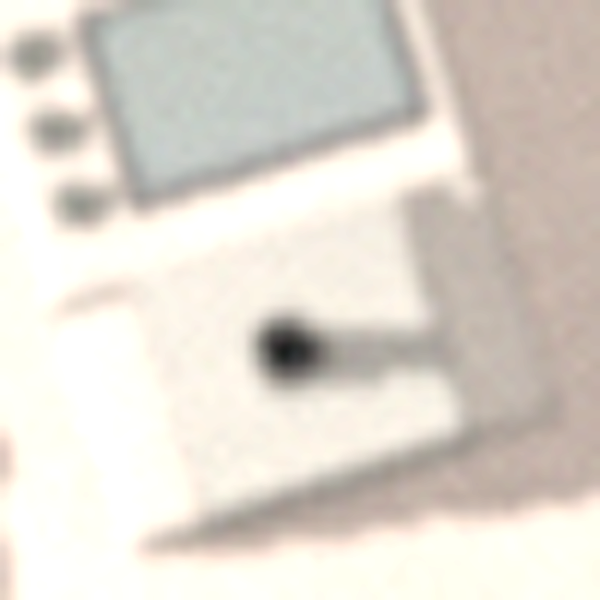

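```bash
python3 - <<'E'
from h import *
for n,cols in(("s10",(374,375)),("s11",(371,372,373)),("s13",(371,372,373))):
    a=load(n+".npz")["pixels"].max(2)
    for c in cols: print(n,c,a[172:188,c].tolist())
S=load("s10.npz")
for z,dx,dy in((92,0,0),(80,0,0),(94,0,0),(82,0,0)): print(z,proj(S,[483.9+dx,222.3+dy,z]).round(2))
for z in (92,80,94,82): print("lean",z,proj(S,[482.2,219.6,z]).round(2))
E
```

```text
s10 374 [101, 94, 79, 39, 16, 14, 15, 15, 14, 35, 78, 107, 100, 91, 95, 99]
s10 375 [104, 99, 75, 62, 38, 23, 15, 14, 18, 43, 84, 112, 114, 104, 93, 93]
s11 371 [103, 92, 43, 20, 22, 22, 26, 21, 23, 66, 108, 106, 99, 97, 93, 90]
s11 372 [102, 92, 42, 23, 19, 16, 18, 13, 20, 65, 109, 105, 98, 95, 90, 90]
s11 373 [102, 93, 44, 19, 14, 14, 14, 11, 18, 65, 108, 106, 99, 95, 98, 97]
s13 371 [105, 93, 37, 18, 20, 18, 15, 12, 31, 74, 108, 106, 101, 99, 93, 91]
s13 372 [104, 93, 31, 18, 21, 22, 16, 16, 29, 72, 110, 107, 99, 96, 93, 92]
s13 373 [104, 94, 43, 18, 19, 17, 15, 15, 36, 79, 108, 108, 100, 99, 103, 98]
92 [372.9 176. ]
80 [372.62 180.07]
94 [372.95 175.31]
82 [372.67 179.4 ]
lean 92 [371.53 176.04]
lean 80 [371.26 180.12]
lean 94 [371.58 175.36]
lean 82 [371.31 179.45]
```

```bash
python3 - <<'E'
from h import *
S=load("s13.npz");T=load("t13.npz");T0=load("top0.npz");S0=load("scene0.npz")
print(T["pixels"][202:216,271:292].max(2))
print(T0["pixels"][214:226,437:452].max(2))
for b in((278.77,208.77),(278.4,208.4),(278.3,208.7)):
    print(b,"T@86",onz(T,b,86).round(1),"T@88.5",onz(T,b,88.5).round(1),tri(S,(372.0,177.1),T,b))
for z in(85,86,87,88,89): print(z,"S",onz(S,(372.0,177.1),z).round(1))
E
```

```text
[[148 149 146 148 148 150 148 146 149 146 146 146 146 144 147 147 147 143
  129 111 113]
 [148 149 146 148 149 148 148 147 147 147 146 146 144 145 145 146 147 146
  134 116 111]
 [151 150 147 149 147 149 147 145 145 148 148 146 149 146 146 147 147 147
  140 118 112]
 [149 147 149 147 147 147 142 137 136 139 146 148 147 147 147 149 149 150
  144 129 115]
 [149 148 147 147 146 136 115 103 103 120 134 141 142 144 143 141 143 145
  140 130 115]
 [147 149 148 147 139 114  75  59  64  85 106 116 122 121 122 125 123 123
  124 117 108]
 [149 148 147 146 136  93  49  32  31  47  70  94 104 105 106 107 104 106
  104 103 100]
 [149 148 148 148 136  98  53  20  29  35  63  84  99 102 103 104 103 100
  102 103 102]
 [148 146 149 152 142 112  71  46  47  57  75  91  99 102 103 105 111 116
  112 113 110]
 [150 149 150 150 147 132 102  82  80  89  99 108 114 115 112 117 132 136
  134 134 131]
 [150 150 149 150 150 142 128 116 115 122 131 131 133 134 135 135 144 145
  144 145 143]
 [147 150 148 149 152 146 143 139 139 141 141 147 147 145 144 146 146 147
  147 145 145]
 [149 148 149 149 149 150 147 14
[... 813 characters left out ...]
5 157 157 158 154 155 151]
 [158 157 158 158 156 157 157 157 161 157 158 159 159 159 156]]
(278.77, 208.77) T@86 [481.7 218.8  86. ] T@88.5 [481.5 218.5  88.5] (array([482.21246998, 219.5651866 ,  88.76353478]), [1.2787474676234563, 1.2787474676236052])
(278.4, 208.4) T@86 [482.8 219.8  86. ] T@88.5 [482.5 219.6  88.5] (array([482.80045641, 219.99950436,  89.03218171]), [0.5548015977444495, 0.5548015977445162])
(278.3, 208.7) T@86 [481.9 220.1  86. ] T@88.5 [481.7 219.9  88.5] (array([482.09791431, 220.43932776,  88.37618181]), [0.6891586739154466, 0.6891586739154674])
85 S [479.1 224.   85. ]
86 S [480.1 223.1  86. ]
87 S [481.1 222.3  87. ]
88 S [482.  221.4  88. ]
89 S [483.  220.5  89. ]
```

Triangulation puts the cap centre at z≈88.7, while the kinematics at the stop implied about 86–86.5. The cap may therefore have ridden up a couple of mm on release, or this may be measurement error. I'll settle it with a gentle tap: shut the empty tongs and press lightly on the cap top, which can't pull the vial up.

Request:
arm_command:
  plan:
    - {"tx":0.02,"ty":0.1,"tz":0,"ax":0,"ay":0,"az":0}
    - {"tx":0.05,"ty":0.4,"tz":0,"ax":0,"ay":0,"az":0}
    - {"tx":0.1,"ty":0.6,"tz":0,"ax":0,"ay":0,"az":0}
    - {"tx":0.1,"ty":0.7,"tz":0,"ax":0,"ay":0,"az":0}
    - {"tx":0.1,"ty":0.7,"tz":0,"ax":0,"ay":0,"az":0}
    - {"tx":0.1,"ty":0.7,"tz":0,"ax":0,"ay":0,"az":0}
    - {"tx":0.1,"ty":0.7,"tz":0,"ax":0,"ay":0,"az":0}
    - {"tx":0.1,"ty":0.5,"tz":0,"ax":0,"ay":0,"az":0}
    - {"tx":0.08,"ty":0.3,"tz":0,"ax":0,"ay":0,"az":0}
    - {"tx":0,"ty":0.06,"tz":0,"ax":0,"ay":0,"az":0}
  hand: -0.6
  grip_force: 30

```text
clock: 24.6
position: [484.0, 220.2, 193.9]
orientation: [[-0.973, 0.23, -0.0], [0.23, 0.973, 0.0], [0.0, -0.0, -1.0]]
wrist_force: [0.7, 0.1, -1.0]
gripper_width: 33.8
```

Request:
arm_command:
  plan:
    - {"tx":0,"ty":0,"tz":0.1,"ax":0,"ay":0,"az":0}
    - {"tx":0,"ty":0,"tz":0.2,"ax":0,"ay":0,"az":0}
    - {"tx":0,"ty":0,"tz":0.1,"ax":0,"ay":0,"az":0}
    - {"tx":0,"ty":0,"tz":0,"ax":0,"ay":0,"az":0}
    - {"tx":0,"ty":0,"tz":0,"ax":0,"ay":0,"az":0}

```text
clock: 25.1
position: [484.3, 217.7, 173.5]
orientation: [[-0.972, 0.234, -0.001], [0.234, 0.972, -0.0], [0.001, -0.001, -1.0]]
wrist_force: [-0.5, 0.2, -0.7]
gripper_width: 33.8
```

```bash
python3 -c "
from st import *
to([484.1,219.5,162])"; python3 pic.py scene s14 345 130 55 55 12
```

```text
25.1 [484.31 217.73 173.54] w 33.82 F [-0.53  0.25 -0.72] M [-0.003 -0.001 -0.017]
[[-0.9723, 0.2337, -0.0009], [0.2337, 0.9723, -0.0004], [0.0007, -0.0006, -1.0]] yaw y 76.48
[ 0.341  0.223  1.919 -0.     1.    -0.994]
to [484.1, 219.5, 162] tool mm [ 0.61  1.68 11.53] share [0.012 0.034 0.231]
```

View pics/s14.png

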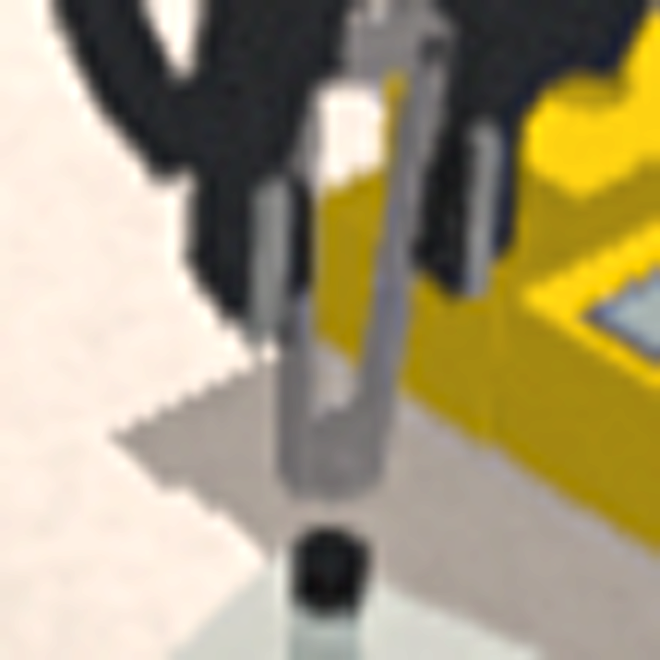

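The shut tips at crop (330,490) are right above the cap (330,570). Approaching slowly.

Request:
arm_command:
  plan:
    - {"tx":0.01,"ty":0.03,"tz":0.08,"ax":0,"ay":0,"az":0}
    - {"tx":0,"ty":0,"tz":0.1,"ax":0,"ay":0,"az":0}
    - {"tx":0,"ty":0,"tz":0.04,"ax":0,"ay":0,"az":0}
    - {"tx":0,"ty":0,"tz":0,"ax":0,"ay":0,"az":0}
    - {"tx":0,"ty":0,"tz":0,"ax":0,"ay":0,"az":0}

```text
clock: 25.65
position: [484.2, 220.1, 162.8]
orientation: [[-0.973, 0.232, -0.0], [0.232, 0.973, -0.0], [0.0, -0.0, -1.0]]
wrist_force: [0.3, -0.7, -1.3]
gripper_width: 33.8
```

Request:
arm_command:
  plan:
    - {"tx":0,"ty":0,"tz":0.02,"ax":0,"ay":0,"az":0}
    - {"tx":0,"ty":0,"tz":0.02,"ax":0,"ay":0,"az":0}
    - {"tx":0,"ty":0,"tz":0,"ax":0,"ay":0,"az":0}

```text
clock: 25.95
position: [484.2, 220.0, 160.9]
orientation: [[-0.973, 0.233, -0.0], [0.233, 0.973, -0.0], [0.0, -0.0, -1.0]]
wrist_force: [-0.2, 0.3, -0.8]
gripper_width: 34.3
```

Request:
arm_command:
  plan:
    - {"tx":0,"ty":0,"tz":0.02,"ax":0,"ay":0,"az":0}
    - {"tx":0,"ty":0,"tz":0,"ax":0,"ay":0,"az":0}

```text
clock: 26.15
position: [484.2, 220.0, 159.9]
orientation: [[-0.973, 0.233, -0.0], [0.233, 0.973, -0.0], [0.0, -0.0, -1.0]]
wrist_force: [0.1, 0.3, -0.8]
gripper_width: 33.8
```

Request:
arm_command:
  plan:
    - {"tx":0,"ty":0,"tz":0.02,"ax":0,"ay":0,"az":0}
    - {"tx":0,"ty":0,"tz":0,"ax":0,"ay":0,"az":0}

```text
clock: 26.35
position: [484.2, 220.0, 158.8]
orientation: [[-0.973, 0.233, -0.0], [0.233, 0.973, -0.0], [0.0, -0.0, -1.0]]
wrist_force: [-0.4, -0.4, -1.0]
gripper_width: 33.7
```

Request:
arm_command:
  plan:
    - {"tx":0,"ty":0,"tz":0.02,"ax":0,"ay":0,"az":0}
    - {"tx":0,"ty":0,"tz":0,"ax":0,"ay":0,"az":0}

```text
clock: 26.55
position: [484.2, 220.0, 157.8]
orientation: [[-0.973, 0.233, -0.0], [0.233, 0.973, -0.0], [0.0, -0.0, -1.0]]
wrist_force: [0.2, -0.6, -0.4]
gripper_width: 33.9
```

Request:
arm_command:
  plan:
    - {"tx":0,"ty":0,"tz":0.02,"ax":0,"ay":0,"az":0}
    - {"tx":0,"ty":0,"tz":0,"ax":0,"ay":0,"az":0}

```text
clock: 26.75
position: [484.2, 220.0, 156.8]
orientation: [[-0.973, 0.233, -0.0], [0.233, 0.973, -0.0], [0.0, -0.0, -1.0]]
wrist_force: [-0.2, -0.3, -0.5]
gripper_width: 34.0
```

Request:
arm_command:
  plan:
    - {"tx":0,"ty":0,"tz":0.02,"ax":0,"ay":0,"az":0}
    - {"tx":0,"ty":0,"tz":0,"ax":0,"ay":0,"az":0}

```text
clock: 26.95
position: [484.2, 220.0, 155.8]
orientation: [[-0.973, 0.233, -0.0], [0.233, 0.973, -0.0], [0.0, -0.0, -1.0]]
wrist_force: [-0.2, -0.1, -0.6]
gripper_width: 33.8
```

Request:
arm_command:
  plan:
    - {"tx":0,"ty":0,"tz":0.02,"ax":0,"ay":0,"az":0}
    - {"tx":0,"ty":0,"tz":0,"ax":0,"ay":0,"az":0}

```text
clock: 27.15
position: [484.3, 220.1, 154.9]
orientation: [[-0.973, 0.233, 0.0], [0.233, 0.973, 0.0], [-0.0, 0.0, -1.0]]
wrist_force: [-0.3, 0.1, -0.7]
gripper_width: 34.2
```

```bash
python3 pic.py scene s15 345 140 55 55 12
```

```text
(no output)
```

View pics/s15.png

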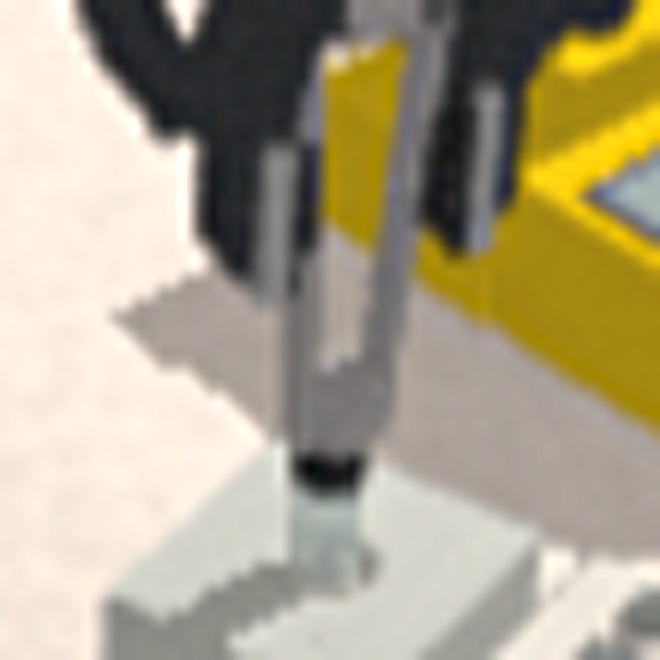

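At TCP 154.9 there is still no contact. If the vial were risen, the tips would have met it by about 157. One or two more light steps.

Request:
arm_command:
  plan:
    - {"tx":0,"ty":0,"tz":0.02,"ax":0,"ay":0,"az":0}
    - {"tx":0,"ty":0,"tz":0,"ax":0,"ay":0,"az":0}

```text
clock: 27.4
position: [484.9, 220.3, 154.5]
orientation: [[-0.973, 0.233, 0.001], [0.233, 0.973, 0.001], [-0.001, 0.001, -1.0]]
wrist_force: [-0.1, 1.3, 2.0]
gripper_width: 33.9
```

Request:
arm_command:
  plan:
    - {"tx":0,"ty":0,"tz":0.02,"ax":0,"ay":0,"az":0}
    - {"tx":0,"ty":0,"tz":0,"ax":0,"ay":0,"az":0}

```text
clock: 27.6
position: [485.5, 220.5, 154.1]
orientation: [[-0.973, 0.233, 0.003], [0.233, 0.973, 0.001], [-0.002, 0.001, -1.0]]
wrist_force: [0.2, 0.6, 5.3]
gripper_width: 34.1
```

Contact came at 154.6 and stiffened at once (3 N per 0.4 mm, no travel at above drag force), so the vial is on the stop and the vision height was simply off. Lifting away, easing the tongs open and going back to the stand.

Request:
arm_command:
  plan:
    - {"tx":0,"ty":0,"tz":-0.06,"ax":0,"ay":0,"az":0}
    - {"tx":0,"ty":0,"tz":-0.1,"ax":0,"ay":0,"az":0}
    - {"tx":0,"ty":0,"tz":-0.2,"ax":0,"ay":0,"az":0}
    - {"tx":0,"ty":0,"tz":-0.3,"ax":0,"ay":0,"az":0}
    - {"tx":0,"ty":0,"tz":-0.2,"ax":0,"ay":0,"az":0}
    - {"tx":0,"ty":0,"tz":0,"ax":0,"ay":0,"az":0}

```text
clock: 28.2
position: [485.7, 220.6, 198.1]
orientation: [[-0.973, 0.233, 0.004], [0.233, 0.973, 0.001], [-0.003, 0.002, -1.0]]
wrist_force: [0.9, 0.7, 0.1]
gripper_width: 33.8
```

Request:
arm_command:
  plan:
    - {"tx":-0.02,"ty":-0.1,"tz":0,"ax":0,"ay":0,"az":0}
    - {"tx":-0.06,"ty":-0.4,"tz":0,"ax":0,"ay":0,"az":0}
    - {"tx":-0.1,"ty":-0.6,"tz":0,"ax":0,"ay":0,"az":0}
    - {"tx":-0.1,"ty":-0.7,"tz":0,"ax":0,"ay":0,"az":0}
    - {"tx":-0.1,"ty":-0.7,"tz":0,"ax":0,"ay":0,"az":0}
    - {"tx":-0.1,"ty":-0.7,"tz":0,"ax":0,"ay":0,"az":0}
    - {"tx":-0.1,"ty":-0.7,"tz":0,"ax":0,"ay":0,"az":0}
    - {"tx":-0.1,"ty":-0.5,"tz":0,"ax":0,"ay":0,"az":0}
    - {"tx":-0.07,"ty":-0.3,"tz":0,"ax":0,"ay":0,"az":0}
    - {"tx":0,"ty":-0.1,"tz":0,"ax":0,"ay":0,"az":0}
  hand: 0.01

```text
clock: 29.2
position: [464.1, -23.7, 195.2]
orientation: [[-0.972, 0.235, -0.002], [0.235, 0.972, -0.0], [0.001, -0.001, -1.0]]
wrist_force: [0.4, 0.3, -1.0]
gripper_width: 43.1
```

Request:
arm_command:
  plan:
    - {"tx":0,"ty":0,"tz":0,"ax":0,"ay":0,"az":0}
    - {"tx":0,"ty":0,"tz":0,"ax":0,"ay":0,"az":0}
    - {"tx":0,"ty":0,"tz":0,"ax":0,"ay":0,"az":0}
    - {"tx":0,"ty":0,"tz":0,"ax":0,"ay":0,"az":0}

```text
clock: 29.6
position: [464.9, -21.3, 195.9]
orientation: [[-0.973, 0.231, -0.0], [0.231, 0.973, 0.0], [0.0, 0.0, -1.0]]
wrist_force: [0.1, -0.7, -0.5]
gripper_width: 42.8
```

```bash
python3 -c "
from st import *
to([465.7,-23.1,102])"
```

```text
29.6 [464.91 -21.31 195.89] w 42.81 F [ 0.06 -0.67 -0.5 ] M [-0.028 -0.003  0.045]
[[-0.9729, 0.2314, -0.0002], [0.2314, 0.9729, 0.0002], [0.0002, 0.0001, -1.0]] yaw y 76.62
[-0.139  0.067  2.049  0.     1.026 -1.477]
to [465.7, -23.1, 102] tool mm [-1.2  -1.57 93.89] share [-0.024 -0.031  1.878]
```

Request:
arm_command:
  plan:
    - {"tx":-0.02,"ty":-0.03,"tz":0.2,"ax":0,"ay":0,"az":0}
    - {"tx":0,"ty":0,"tz":0.5,"ax":0,"ay":0,"az":0}
    - {"tx":0,"ty":0,"tz":0.6,"ax":0,"ay":0,"az":0}
    - {"tx":0,"ty":0,"tz":0.4,"ax":0,"ay":0,"az":0}
    - {"tx":0,"ty":0,"tz":0.16,"ax":0,"ay":0,"az":0}
    - {"tx":0,"ty":0,"tz":0,"ax":0,"ay":0,"az":0}
    - {"tx":0,"ty":0,"tz":0,"ax":0,"ay":0,"az":0}
    - {"tx":0,"ty":0,"tz":0,"ax":0,"ay":0,"az":0}

```text
clock: 30.4
position: [466.8, -23.9, 104.2]
orientation: [[-0.973, 0.232, 0.003], [0.232, 0.973, -0.0], [-0.003, 0.0, -1.0]]
wrist_force: [-0.0, -0.5, -1.1]
gripper_width: 42.8
```

```bash
python3 -c "
from st import *
to([465.7,-23.1,67])"; python3 pic.py scene s16 245 180 70 80 8;python3 - <<'E'
from h import *
S=load("s16.npz")
crop=lambda X:((proj(S,X)-[245,180]+.5)*8).round(0)
R=np.array([[.9726,.2326],[-.2326,.9726]])
for x,y in[(-11,-25),(11,-25),(11,25),(-11,25)]: print("pocket",x,y,crop(np.r_[np.array([465.1,-22.8])+R@[x,y],30]))
E
```

```text
30.4 [466.83 -23.89 104.17] w 42.78 F [-0.01 -0.48 -1.13] M [-0.002  0.014 -0.003]
[[-0.9726, 0.2325, 0.0027], [0.2325, 0.9726, -0.0004], [-0.0027, 0.0002, -1.0]] yaw y 76.56
[-0.144  0.218  2.102 -0.     0.819 -1.48 ]
to [465.7, -23.1, 67] tool mm [ 1.38  0.5  37.16] share [0.028 0.01  0.743]
pocket -11 -25 [185. 427.]
pocket 11 -25 [208. 478.]
pocket 11 25 [381. 431.]
pocket -11 25 [356. 380.]
```

View pics/s16.png

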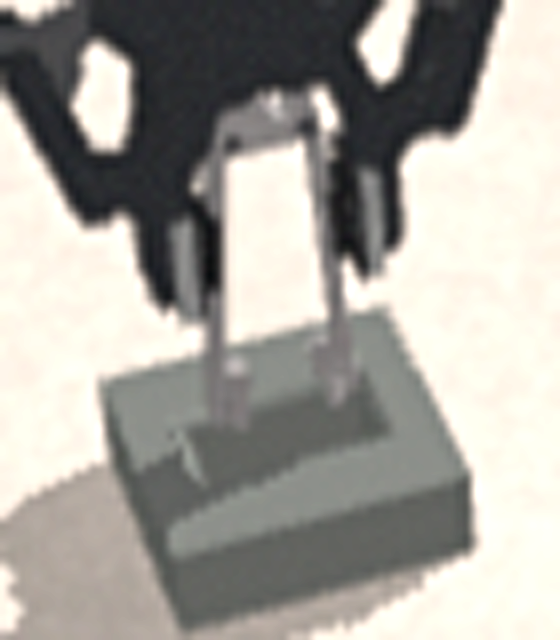

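The tongs hang upright over the pocket, tips at crop (228,428) and (342,402). Let it settle, then correct to the pick-up pose.

Request:
arm_command:
  plan:
    - {"tx":0,"ty":0,"tz":0.1,"ax":0,"ay":0,"az":0}
    - {"tx":0,"ty":0,"tz":0,"ax":0,"ay":0,"az":0}
    - {"tx":0,"ty":0,"tz":0,"ax":0,"ay":0,"az":0}
    - {"tx":0,"ty":0,"tz":0,"ax":0,"ay":0,"az":0}

```text
clock: 30.85
position: [465.6, -23.8, 98.0]
orientation: [[-0.973, 0.233, 0.0], [0.233, 0.973, -0.0], [-0.0, 0.0, -1.0]]
wrist_force: [-0.8, 0.7, -0.9]
gripper_width: 43.5
```

```bash
python3 -c "
from st import *
to([465.7,-23.1,67])"
```

```text
30.85 [465.61 -23.76  98.05] w 43.51 F [-0.81  0.67 -0.9 ] M [ 0.002 -0.027 -0.013]
[[-0.9726, 0.2326, 0.0002], [0.2326, 0.9726, -0.0], [-0.0002, 0.0, -1.0]] yaw y 76.55
[-0.144  0.228  2.106  0.     0.807 -1.48 ]
to [465.7, -23.1, 67] tool mm [ 0.07  0.67 31.05] share [0.001 0.013 0.621]
```

Request:
arm_command:
  plan:
    - {"tx":0,"ty":0.013,"tz":0.06,"ax":0,"ay":0,"az":0}
    - {"tx":0,"ty":0,"tz":0.06,"ax":0,"ay":0,"az":0}
    - {"tx":0,"ty":0,"tz":0.06,"ax":0,"ay":0,"az":0}
    - {"tx":0,"ty":0,"tz":0,"ax":0,"ay":0,"az":0}
    - {"tx":0,"ty":0,"tz":0,"ax":0,"ay":0,"az":0}

```text
clock: 31.35
position: [465.6, -23.1, 88.7]
orientation: [[-0.973, 0.233, -0.001], [0.233, 0.973, 0.0], [0.001, -0.0, -1.0]]
wrist_force: [-0.5, 0.2, -1.1]
gripper_width: 43.1
```

Request:
arm_command:
  plan:
    - {"tx":0,"ty":0,"tz":0.08,"ax":0,"ay":0,"az":0}
    - {"tx":0,"ty":0,"tz":0.08,"ax":0,"ay":0,"az":0}
    - {"tx":0,"ty":0,"tz":0.08,"ax":0,"ay":0,"az":0}
    - {"tx":0,"ty":0,"tz":0.06,"ax":0,"ay":0,"az":0}
    - {"tx":0,"ty":0,"tz":0,"ax":0,"ay":0,"az":0}
    - {"tx":0,"ty":0,"tz":0,"ax":0,"ay":0,"az":0}

```text
clock: 31.95
position: [465.6, -23.1, 73.8]
orientation: [[-0.973, 0.233, -0.0], [0.233, 0.973, 0.0], [0.0, -0.0, -1.0]]
wrist_force: [0.5, -1.6, 0.1]
gripper_width: 42.8
```

Request:
arm_command:
  plan:
    - {"tx":0,"ty":0,"tz":0.04,"ax":0,"ay":0,"az":0}
    - {"tx":0,"ty":0,"tz":0.04,"ax":0,"ay":0,"az":0}
    - {"tx":0,"ty":0,"tz":0,"ax":0,"ay":0,"az":0}

```text
clock: 32.25
position: [465.5, -23.1, 69.7]
orientation: [[-0.973, 0.233, -0.0], [0.233, 0.973, 0.0], [0.0, -0.0, -1.0]]
wrist_force: [-1.0, 0.5, -0.7]
gripper_width: 42.8
```

Request:
arm_command:
  plan:
    - {"tx":0,"ty":0,"tz":0.03,"ax":0,"ay":0,"az":0}
    - {"tx":0,"ty":0,"tz":0,"ax":0,"ay":0,"az":0}

```text
clock: 32.45
position: [465.6, -23.1, 68.3]
orientation: [[-0.973, 0.233, -0.0], [0.233, 0.973, 0.0], [0.0, -0.0, -1.0]]
wrist_force: [-0.5, 0.1, -0.9]
gripper_width: 43.3
```

Request:
arm_command:
  plan:
    - {"tx":0,"ty":0,"tz":0.02,"ax":0,"ay":0,"az":0}
    - {"tx":0,"ty":0,"tz":0,"ax":0,"ay":0,"az":0}

```text
clock: 32.65
position: [465.6, -23.1, 67.4]
orientation: [[-0.973, 0.233, -0.0], [0.233, 0.973, -0.0], [0.0, -0.0, -1.0]]
wrist_force: [-0.7, -0.0, -0.6]
gripper_width: 42.9
```

Request:
arm_command:
  plan:
    - {"tx":0,"ty":0,"tz":0.02,"ax":0,"ay":0,"az":0}
    - {"tx":0,"ty":0,"tz":0,"ax":0,"ay":0,"az":0}

```text
clock: 32.85
position: [465.9, -23.2, 66.5]
orientation: [[-0.973, 0.233, 0.0], [0.233, 0.973, -0.0], [-0.0, 0.0, -1.0]]
wrist_force: [0.4, -0.4, -0.6]
gripper_width: 42.6
```

Request:
arm_command:
  plan:
    - {"tx":0,"ty":0,"tz":0.02,"ax":0,"ay":0,"az":0}
    - {"tx":0,"ty":0,"tz":0,"ax":0,"ay":0,"az":0}

```text
clock: 33.05
position: [466.4, -23.4, 66.0]
orientation: [[-0.973, 0.232, 0.001], [0.232, 0.973, -0.001], [-0.001, -0.0, -1.0]]
wrist_force: [-0.3, -0.5, 4.4]
gripper_width: 43.2
```

The floor is felt at TCP 66.3, the same height as at pick-up. I'll ease off 1 mm and open gradually.

Request:
arm_command:
  plan:
    - {"tx":0,"ty":0,"tz":-0.016,"ax":0,"ay":0,"az":0}
    - {"tx":0,"ty":0,"tz":0,"ax":0,"ay":0,"az":0}

```text
clock: 33.25
position: [465.5, -23.0, 66.1]
orientation: [[-0.973, 0.233, -0.0], [0.233, 0.973, 0.0], [0.0, 0.0, -1.0]]
wrist_force: [-0.5, -0.1, 1.4]
gripper_width: 43.4
```

Request:
arm_command:
  plan:
    - {"tx":0,"ty":0,"tz":0,"ax":0,"ay":0,"az":0}
    - {"tx":0,"ty":0,"tz":0,"ax":0,"ay":0,"az":0}
    - {"tx":0,"ty":0,"tz":0,"ax":0,"ay":0,"az":0}
  hand: 0.1

```text
clock: 33.55
position: [465.5, -23.0, 66.1]
orientation: [[-0.973, 0.233, -0.0], [0.233, 0.973, 0.0], [0.0, 0.0, -1.0]]
wrist_force: [0.2, 0.0, -0.1]
gripper_width: 46.8
```

Request:
arm_command:
  plan:
    - {"tx":0,"ty":0,"tz":0,"ax":0,"ay":0,"az":0}
    - {"tx":0,"ty":0,"tz":0,"ax":0,"ay":0,"az":0}
    - {"tx":0,"ty":0,"tz":0,"ax":0,"ay":0,"az":0}
    - {"tx":0,"ty":0,"tz":0,"ax":0,"ay":0,"az":0}
    - {"tx":0,"ty":0,"tz":0,"ax":0,"ay":0,"az":0}
    - {"tx":0,"ty":0,"tz":0,"ax":0,"ay":0,"az":0}
  hand: 0.9

```text
clock: 34.15
position: [465.7, -23.1, 66.3]
orientation: [[-0.973, 0.233, 0.0], [0.233, 0.973, 0.0], [-0.0, 0.0, -1.0]]
wrist_force: [0.0, 0.5, 0.1]
gripper_width: 80.9
```

```bash
python3 -c "
from st import *
"; python3 pic.py scene s17 245 180 70 80 8
```

```text
34.15 [465.73 -23.13  66.3 ] w 80.94 F [0.01 0.51 0.1 ] M [ 0.037 -0.052 -0.004]
[[-0.9726, 0.2327, 0.0001], [0.2327, 0.9726, 0.0], [-0.0001, 0.0, -1.0]] yaw y 76.55
[-0.143  0.29   2.115  0.     0.737 -1.479]
```

View pics/s17.png

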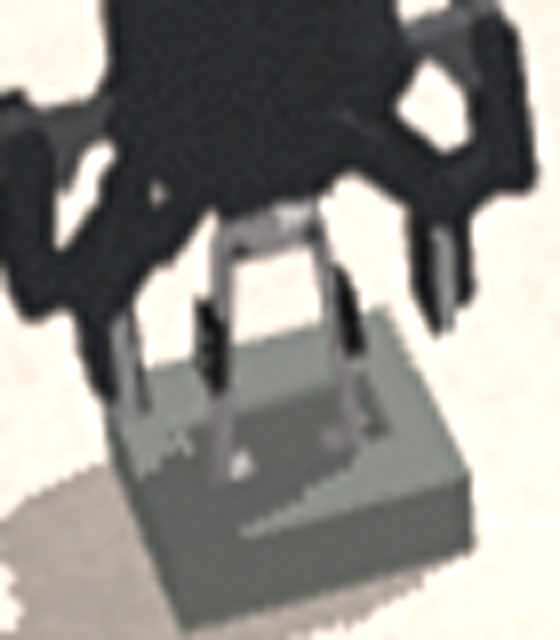

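The tongs stand upright in the pocket with both pads free, at crop (210,345) and (348,310). Retreating straight up.

Request:
arm_command:
  plan:
    - {"tx":0,"ty":0,"tz":-0.1,"ax":0,"ay":0,"az":0}
    - {"tx":0,"ty":0,"tz":-0.3,"ax":0,"ay":0,"az":0}
    - {"tx":0,"ty":0,"tz":-0.5,"ax":0,"ay":0,"az":0}
    - {"tx":0,"ty":0,"tz":-0.6,"ax":0,"ay":0,"az":0}
    - {"tx":0,"ty":0,"tz":-0.6,"ax":0,"ay":0,"az":0}
    - {"tx":0,"ty":0,"tz":-0.4,"ax":0,"ay":0,"az":0}
    - {"tx":0,"ty":0,"tz":-0.1,"ax":0,"ay":0,"az":0}
    - {"tx":0,"ty":0,"tz":0,"ax":0,"ay":0,"az":0}
    - {"tx":0,"ty":0,"tz":0,"ax":0,"ay":0,"az":0}

```text
clock: 35.1
position: [464.8, -23.0, 195.2]
orientation: [[-0.973, 0.233, -0.002], [0.233, 0.973, 0.0], [0.002, -0.0, -1.0]]
wrist_force: [-0.7, -0.2, 0.2]
gripper_width: 81.3
```

```bash
python3 -c "
from st import *
"; python3 pic.py scene s18 160 150 280 180 2; python3 pic.py scene s19 345 145 55 55 12; python3 pic.py scene s20 245 180 70 80 7
```

```text
35.1 [464.77 -23.   195.2 ] w 81.3 F [-0.68 -0.21  0.22] M [-0.037 -0.031 -0.012]
[[-0.9726, 0.2326, -0.002], [0.2326, 0.9726, 0.0003], [0.002, -0.0002, -1.0]] yaw y 76.55
[-0.143  0.068  2.048 -0.     1.027 -1.479]
```

View pics/s18.png

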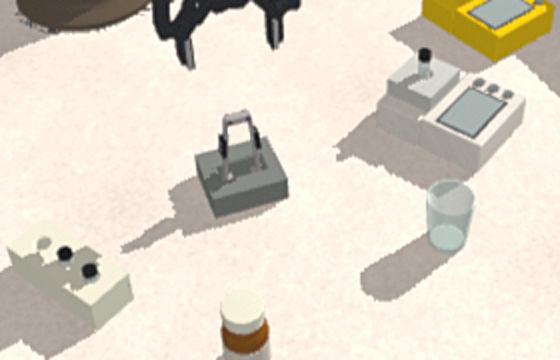

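View pics/s19.png

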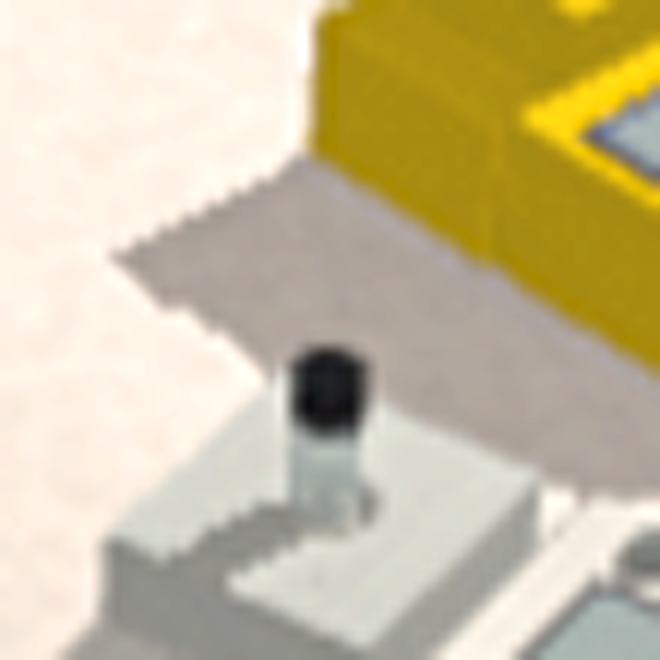

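View pics/s20.png

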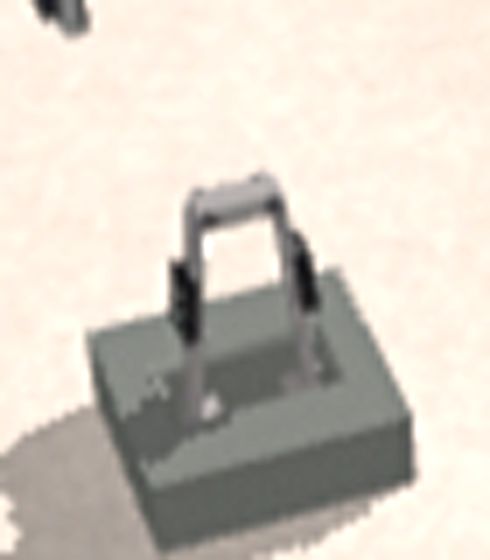

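The tongs stand in their pocket, the vial is in the well, and the short vials, beaker and jar are undisturbed. The robot is clear, so I'm handing in.

```bash
python3 -c "
from plant import robot
print(robot.finish_job())"
```

```text
the job is handed in; nothing more can be done
None
```

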